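# Lay the grooved roller on its roller rest and drop the guide comb in

### The job

Take the grooved blue roller that stands on end, lay it gently on the four wheels of the green roller rest without setting it rolling, and let go of it. Then put the guide comb over it, without forcing it, so that each of its six teeth drops into a groove of its own and both feet stand fully down on their seats on the rest. Leave the bronze slide block and the small white nylon block where they lie.

Things in the scene. Friction and masses are not known exactly. Their poses are not given: they have to be found in the camera images.
- roller_rest: roller rest, fixed to the trolley: green steel base 112 x 250 x 10 mm with four free-running rubber wheels (yellow hubs) and a comb seat at each end. Origin: centre of the underside; z up; y runs the long way, as the roller is to lie. Wheels 40 mm diameter, 12 mm wide, axes along y, centres at x = +-26, y = +-68, z = 34 mm; axle ears at y = +-79 to 84, up to z = 46 mm; nothing else rises between the wheels.
- rest_cradle (a point): on the rest, 61.7 mm above its underside: where the middle of the roller lies when it rests on all four wheels. The roller may lie up to 7 mm off it along y, either way. Axes as the rest's
- rest_seats (a point): on the rest, 20 mm above its underside: where the comb's origin stands when the comb is home. Seats flat, tops at this height, from 89 to 125 mm from this point along +-y, 66 mm wide in x between lips that rise 8 mm over them. Axes as the rest's
- grooved_roller: grooved roller, 164 mm long, about 0.55 kg, standing on end at the start. Origin: its middle (82 mm above the trolley then); z along its axis; both ends alike. Blue body 46 mm diameter, z = -55 to 55 mm, with six grooves round it, 7 mm wide, 8 mm deep, centred at z = +-7, +-21, +-35 mm. Steel journals at both ends, 36 mm diameter, 27 mm long: these run on the wheels.
- guide_comb: guide comb, about 0.37 kg, a bridge on two feet. Origin: centre between the undersides of the feet; z up, y along its aluminium bar (14 mm wide in x, 220 mm long, z = 78 to 98 mm). Feet 58 mm wide in x, 8 mm thick, at y = +-106 mm. A white strip under the bar, 10 mm wide in x, carries six teeth pointing down, 4.6 mm thick, 14 mm apart along y, tips at z = 58.7 mm.
- comb_grip (a point): middle of the comb's orange grip (20 mm wide in x, 56 mm long in y, 24 mm high), 96 mm above the feet. The toothed strip is clamped up to 4 mm off to either side of it along y (differs from start to start, not told here). Home, the teeth reach 6 mm into the grooves, 1.2 mm free at each side; if they stand on the ribs instead, the comb stays 6 mm higher
- parts_heap (a point): top of a fixed heap of brackets and links in the middle of the trolley: x = 0.46 to 0.70 m, y = -0.16 to 0.05 m, up to 100 mm high; carry things over or round it. Behind the rest stands a fixed pulley, up to 210 mm high, x = 0.58 m and beyond, y = -0.29 to -0.07 m; headphones, up to 160 mm high, x = 0.68 m and beyond, y = 0.06 to 0.25 m
- slide_block: bystander: loose bronze slide block with a black knob, 87 x 58 x 22 mm, lying flat. Origin: centre of the underside.
- nylon_block: bystander: loose white nylon block, 24 x 50 x 24 mm, lying flat. Origin: centre of the underside.
- rest_wheel_1 (a joint): angle of the near left (-x, +y) wheel of the rest in rad, 0 at the start, positive about the y axis of the rest; it turns freely in both directions
- rest_wheel_2 (a joint): angle of the far left (+x, +y) wheel of the rest in rad, 0 at the start, positive about the y axis of the rest; it turns freely in both directions
- rest_wheel_3 (a joint): angle of the near right (-x, -y) wheel of the rest in rad, 0 at the start, positive about the y axis of the rest; it turns freely in both directions
- rest_wheel_4 (a joint): angle of the far right (+x, -y) wheel of the rest in rad, 0 at the start, positive about the y axis of the rest; it turns freely in both directions

How it is judged:
On the way:
1. the roller lies on all four wheels of the rest, along it, and the fingers have let go of it (x of grooved_roller in the frame of roller_rest between -0.004 and 0.004 m and y of grooved_roller in the frame of roller_rest between -0.009 and 0.009 m and z of grooved_roller in the frame of roller_rest between 0.0592 and 0.0642 m and angle between the z axis of grooved_roller and the y axis of roller_rest, either way round below 0.03 rad and contact force between the fingers and grooved_roller below 0.05 N and linear speed of grooved_roller below 0.02 m/s), for 0.2 s.
At the end, for the whole second after the job is handed in: The roller lies at rest on all four wheels (axis within 4 mm of the line and 2.5 mm of the height it has on them); the comb stands upright and at rest with its feet within 2.2 mm of fully down on the seats and within 6 mm of their middle, with every tooth in its own groove (x of grooved_roller in the frame of roller_rest between -0.004 and 0.004 m and y of grooved_roller in the frame of roller_rest between -0.009 and 0.009 m and z of grooved_roller in the frame of roller_rest between 0.0592 and 0.0642 m and angle between the z axis of grooved_roller and the y axis of roller_rest, either way round below 0.03 rad and x of guide_comb in the frame of roller_rest between -0.006 and 0.006 m and y of guide_comb in the frame of roller_rest between -0.013 and 0.013 m and z of guide_comb in the frame of roller_rest between 0.0178 and 0.0222 m and z of guide_comb in the frame of grooved_roller between -0.0075 and 0.0075 m and angle between the y axis of guide_comb and the y axis of roller_rest, either way round below 0.06 rad and angle between guide_comb's own z axis and vertical below 0.04 rad and linear speed of each of grooved_roller, guide_comb below 0.01 m/s and angular speed of grooved_roller below 0.2 rad/s); the robot touches nothing.
It fails at once if a wheel of the rest is turned by more than 0.35 rad (20 degrees): the roller has been set rolling (value of joint any of rest_wheel_1, rest_wheel_2, rest_wheel_3, rest_wheel_4 above 0.35 rad or value of joint any of rest_wheel_1, rest_wheel_2, rest_wheel_3, rest_wheel_4 below -0.35 rad).
It fails at once if the roller is dropped or pressed onto the rest with more than 70 N (contact force between grooved_roller and roller_rest above 70 N).
It fails at once if the comb is forced onto the roller with more than 60 N (contact force between guide_comb and grooved_roller above 60 N).
It fails at once if the slide block or the nylon block is moved by more than 20 mm (distance of any of slide_block, nylon_block from where it was at the start of the episode above 0.02 m).
It also fails if it takes over 64 s, if anything falls off the work surface, if the arm or the gripper's body presses on something with over 40 N, if the wrist force passes 120 N, or if a joint passes its speed limit or range.

### The arm

A 7-joint arm with a two-finger parallel gripper is mounted at the origin on a cart in front of the work surface, level with it; the furniture and walls round the work are solid. World frame = base frame: x ahead of the robot, y to its left, z up, the work surface at z = 0. Lengths are in m, angles in rad, forces in N, time in s.
With the tool pointing down it reaches from about 0.425 to 0.95 m from the base axis. Payload 4.7 kg.
Tool frame: the origin (TCP) lies at the very end of the fingers, on their centre line; the grasp point (between the pads) lies behind it (grip_point_offset is the z of the grasp point in the tool frame, in m); z points along the fingers, y is the direction in which the jaws open and shut (so a half turn about z gives the same grasp; the last joint's range is limited). The gripper opens to 85 mm and grips with 20 to 120 N. Pads are 22 mm wide; open, the fingers measure 114 mm over their backs; the gripper's body (76 mm by 85 mm) begins 54 mm behind the grasp point. The pads swing forward as they close: fully open they stand 13 mm farther back than shut.
Start: joints at [-1.232, 0.469, -0.049, 1.532, 0.024, 1.141, -0.082], TCP at [0.243, 0.63, 0.231] pointing down, gripper open.
Joint ranges: [-2.59, 2.59], [-0.33, 1.99], [-1.39, 1.29], [0.1, 2.45], [-1.04, 4.18], [0.21, 1.99], [-2.66, 2.66]. Speed limits (rad/s): [2.57, 2.57, 3.14, 3.14, 3.14, 3.14, 3.14].

### API

Orientations are given as a unit quaternion [x, y, z, w].
In Python, from cell import get_obs, snapshot, finish_job, grip_point_offset gives the robot as it stands. The module is installed in compiled form; this text tells all that it offers.
- The arm moves only by the tool apply_moves, never from a script. Its argument "targets" is a list of rows, each a list of 7 numbers: the turn, a rotation vector about the world's x, y, z in degrees, then the shift along the world's x, y, z in m, then the closure, from -1 (fully open) to 1 (shut), so that 0 is half open. In form: [[ax, ay, az, tx, ty, tz, claw], ...]. A call has 1 to 5 rows; each row shifts and turns the commanded pose from where the row before left it; what a row does not reach is not made up. A row lasts 1/10 s, in which the tool goes at most 50 mm and 8.59 degrees, less where a joint would pass 70% of its speed; a pose out of reach is approached as far as the arm can. A call is refused whole if a number of a shift passes 0.05 or a number of a turn 8.59, either way. A call with a gripper value outside its range is refused whole. The fingers move at their own pace and stop on an object; "grip_force" is the grip in N (left out, the last holds). Time passes only in rows, so rows that do not move let the fingers close. It gives the time, the measured TCP pose, the force and the opening at its end, in the units of the state.
- get_obs(): the state, without advancing time (a new reading comes with each control period).
- snapshot(name): name is "scene" or "side" or "wrist"; returns a dict with "color" (420x560x3 uint8, red, green, blue), "K" (3x3 intrinsics, pixels), "k1" (the pictures are not rectified: a ray, as slopes to the right and down, at radius r is drawn at 1 + k1 r^2 times it, then the intrinsics apply), "extrinsics" (4x4, takes a point from world to camera coordinates); the wrist camera has in their place "hand_eye" (4x4, takes a point from camera to tool coordinates, whose origin is the TCP and whose axes are the flange's). Camera axes: x right, y down, z forward; pixel columns grow to the right and rows downward; lengths in m; the calibration is good to about 2 mm. A picture is of the moment at which its call begins: read the wrist's pose just before it. There is no depth.
- finish_job(): hands the job in, once; it reports no verdict.
The state is a dict: "time_s": time; "qpos": joint angles; "qd": joint speeds; "joint_torque": joint torques, N m; "tcp_pos": TCP position; "ee_rot": TCP orientation; "wrist_force": force on the tool from outside, world axes, zero at the start; "moment": the same for the moment, N m; "finger_gap": finger opening in m.
Only numpy, scipy, OpenCV 4.12 (cv2) and the standard library are available. Lean on these libraries where they do the work, as an engineer would, in place of code of your own. Each camera call takes 0.05 s, during which the arm holds its last target.

## Working session

There is one attempt and no reset: what is moved stays moved. The work goes in short steps, Python scripts to look and compute and a tool call to move; the robot and the scene stay as the last step left them, time stands still between calls to the robot, and variables do not carry over. Pictures are saved under pics/ and viewed, and the job is handed in when it is done.

Besides the shell and the picture viewer there is one more tool, called after "Emit:" as name([rows], argument=value, ...), one row to a line, values as JSON. apply_moves: Moves the arm, as the interface text tells. Its arguments: {"type":"object","properties":{"targets":{"type":"array","items":{"type":"array","items":{"type":"number"}}},"grip_force":{"type":"number"}},"required":["targets"]}

```bash
mkdir -p pics; ls
cat > h.py <<'E'
import numpy as np, cv2, json
from cell import get_obs, snapshot, finish_job, grip_point_offset
from scipy.spatial.transform import Rotation as R
def save(name, fn):
    o=get_obs(); s=snapshot(name)
    cv2.imwrite('pics/'+fn+'.png', s['color'][:,:,::-1])
    s=dict(s); s['tcp']=np.array(o['tcp_pos']); s['rot']=np.array(o['ee_rot'])
    np.save('pics/'+fn+'.npy', s, allow_pickle=True)
    return s
def load(fn): return np.load('pics/'+fn+'.npy',allow_pickle=True).item()
def ray(s,u,v):
    K=np.array(s['K']); k1=s['k1']
    x=(u-K[0,2])/K[0,0]; y=(v-K[1,2])/K[1,1]
    rd=np.hypot(x,y); r=rd
    for _ in range(30): r=rd/(1+k1*r*r)
    f=r/rd if rd>0 else 1
    d=np.array([x*f,y*f,1.0])
    if 'extrinsics' in s:
        E=np.array(s['extrinsics']); Rm=E[:3,:3]; o=-Rm.T@E[:3,3]; return o, Rm.T@d
    H=np.array(s['hand_eye']); T=np.eye(4); T[:3,:3]=R.from_quat(s['rot']).as_matrix(); T[:3,3]=s['tcp']
    M=T@H; return M[:3,3], M[:3,:3]@d
def onz(s,u,v,z):
    o,d=ray(s,u,v); return o+d*(z-o[2])/d[2]
def proj(s,p):
    if 'extrinsics' in s: E=np.array(s['extrinsics'])
    else:
        H=np.array(s['hand_eye']); T=np.eye(4); T[:3,:3]=R.from_quat(s['rot']).as_matrix(); T[:3,3]=s['tcp']
        E=np.linalg.inv(T@H)
    c=E[:3,:3]@np.array(p)+E[:3,3]; x=c[:2]/c[2]; x=x*(1+s['k1']*(x@x)); K=np.array(s['K'])
    return np.array([K[0,0]*x[0]+K[0,2],K[1,1]*x[1]+K[1,2]])
E
python3 - <<'E'
from h import *
print(get_obs()); print(grip_point_offset)
for n in ['scene','side','wrist']:
    s=save(n,n+'0'); print(n,s['K'],s['k1'],s.get('extrinsics'),s.get('hand_eye'))
E
```

```text
pics
{'time_s': 0.0, 'qpos': array([-1.2318624 ,  0.46945679, -0.04858593,  1.53371133,  0.02406798,
        1.14096392, -0.08228811]), 'qd': array([-8.77956981e-04,  7.86019965e-04,  4.85424128e-04,  4.04296885e-04,
       -1.20116753e-03,  3.59331227e-04,  1.51395624e-05]), 'joint_torque': array([ 2.86128679e-04, -5.10309935e+01, -4.61953226e-02, -2.37715173e+01,
        1.07169329e-02,  7.88359554e-03, -2.27443672e-05]), 'tcp_pos': array([0.24250324, 0.6293085 , 0.23024365]), 'ee_rot': array([ 1.82870732e-01,  9.83136481e-01, -9.65094846e-04, -1.56124495e-04]), 'wrist_force': array([-0.1792733 ,  0.37162606,  0.56651662]), 'moment': array([ 0.0292143 ,  0.04308461, -0.05376641]), 'finger_gap': 0.08521107683016928}
-0.0187
scene [[452.01237245   0.         281.22615491]
 [  0.         452.01237245 201.32067987]
 [  0.           0.           1.        ]] -0.12536767244159333 [[ 0.87139622 -0.49043922 -0.01174746 -0.40264572]
 [-0.37257354 -0.64601845 -0.66622002  0.23248093]
 [ 0.31915135  0.5849184  -0.74566271  1.30234538]
 [ 0.          0.          0.          1.        ]] None
side [[423.62073217   0.         282.91876148]
 [  0.         423.62073217 202.87152211]
 [  0.           0.           1.        ]] -0.09767898516439467 [[ 0.98911075 -0.14589722  0.01933695 -0.45179209]
 [-0.08215052 -0.65634054 -0.74997892  0.07291982]
 [ 0.12211146  0.74022368 -0.66117902  1.3175684 ]
 [ 0.          0.          0.          1.        ]] None
wrist [[363.78921721   0.         274.91588771]
 [  0.         363.78921721 217.8801079 ]
 [  0.           0.           1.        ]] -0.06554705130357885 None [[ 8.79439767e-04 -9.57417744e-01 -2.88704849e-01  7.46736610e-02]
 [ 9.99999590e-01  9.04929966e-04  4.51790126e-05 -7.63816983e-04]
 [ 2.18002481e-04 -2.88704770e-01  9.57418147e-01 -1.43202619e-01]
 [ 0.00000000e+00  0.00000000e+00  0.00000000e+00  1.00000000e+00]]
```

View pics/scene0.png

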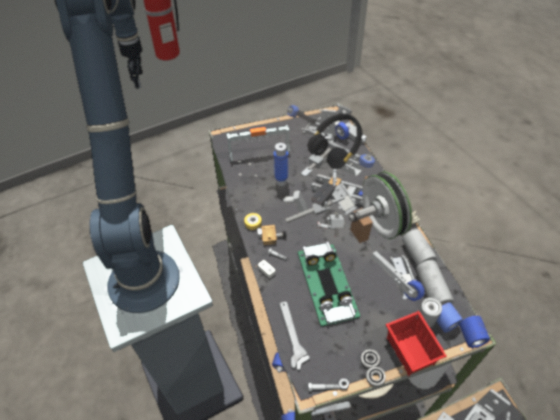

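View pics/side0.png

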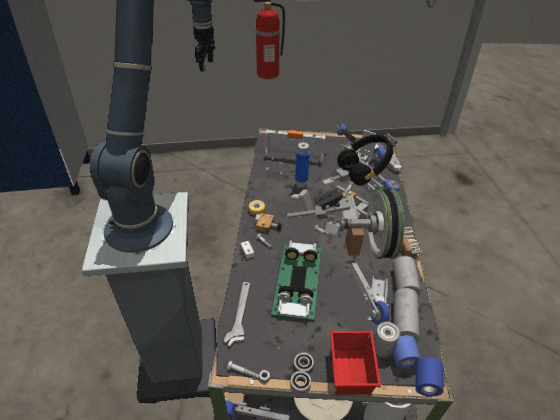

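View pics/wrist0.png

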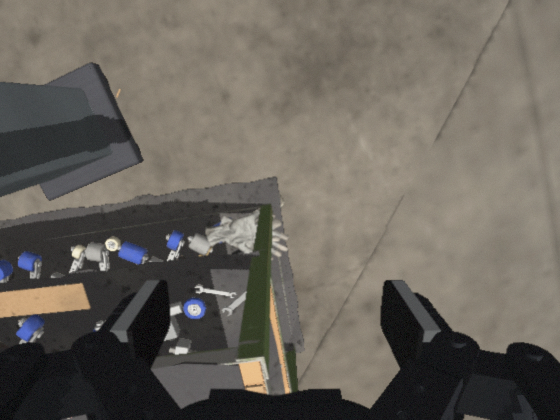

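Run:
```python
from h import *
for n,pts in [('scene0',dict(rollertop=(281,147,.164),grip=(258,131,.1),combL=(228,135,.09),combR=(289,128,.09),slide=(269,235,.011),nylon=(267,269,.02))),('side0',dict(rollertop=(303,147,.164),grip=(295,134,.1),nylon=(248,250,.02),slide=(265,223,.01)))]:
    s=load(n)
    for k,(u,v,z) in pts.items(): print(n,k,onz(s,u,v,z).round(3))
def crop(n,x0,y0,x1,y1,f,out):
    im=cv2.imread(f'pics/{n}.png')[y0:y1,x0:x1]; cv2.imwrite(f'pics/{out}.png',cv2.resize(im,None,fx=f,fy=f,interpolation=cv2.INTER_CUBIC))
crop('scene0',200,100,330,200,6,'c1'); crop('side0',225,230,345,330,6,'c2');crop('side0',240,110,360,200,6,'c3'); crop('scene0',250,200,370,330,4,'c4')
```

```text
scene0 rollertop [0.545 0.145 0.164]
scene0 grip [0.551 0.324 0.1  ]
scene0 combL [0.454 0.369 0.09 ]
scene0 combR [0.661 0.294 0.09 ]
scene0 slide [ 0.396 -0.041  0.011]
scene0 nylon [ 0.329 -0.153  0.02 ]
side0 rollertop [0.539 0.133 0.164]
side0 grip [0.546 0.314 0.1  ]
side0 nylon [ 0.33  -0.161  0.02 ]
side0 slide [ 0.393 -0.046  0.01 ]
```

View pics/c1.png

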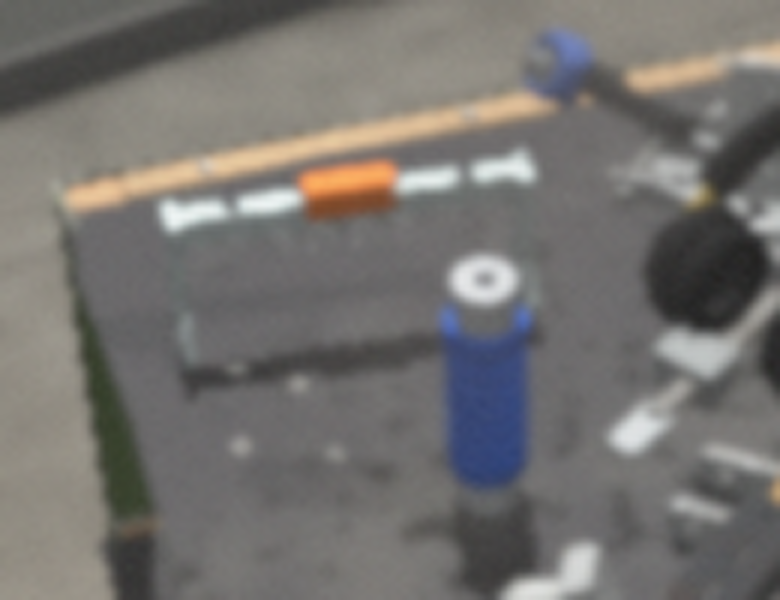

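View pics/c2.png

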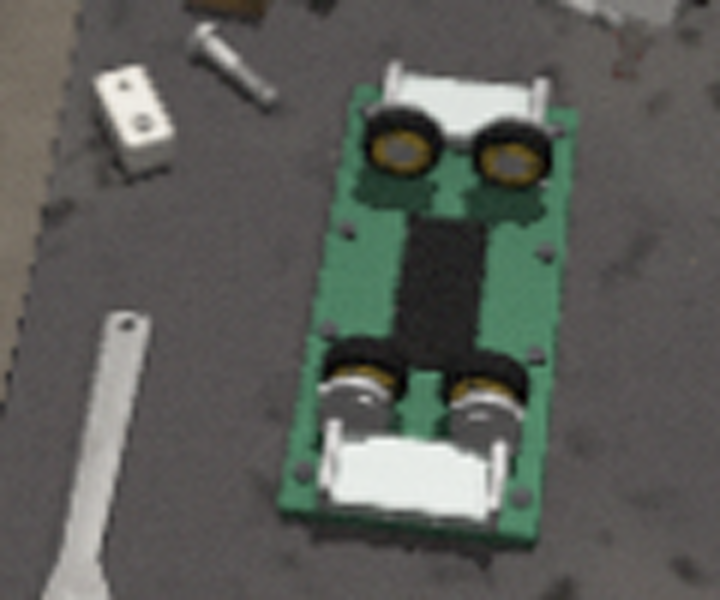

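View pics/c3.png

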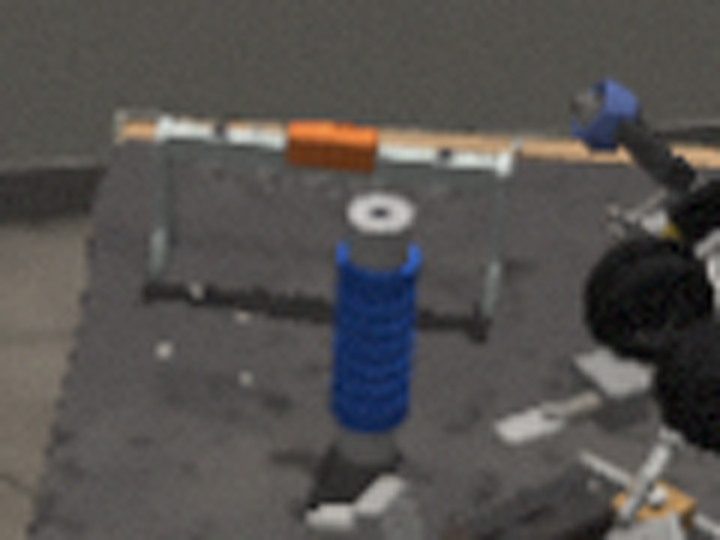

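View pics/c4.png

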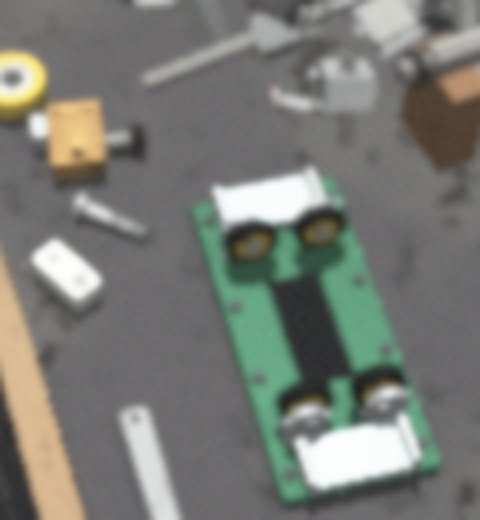

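Emit:
apply_moves([
  [0, 0, 0, 0.02, -0.03, 0.03, -1],
  [0, 0, 0, 0.025, -0.035, 0.02, -1],
  [0, 0, 0, 0.03, -0.035, 0.015, -1],
  [0, 0, 0, 0.03, -0.035, 0.015, -1],
  [0, 0, 0, 0.03, -0.035, 0.01, -1],
], grip_force=60)

```text
time_s: 0.65
tcp_pos: [0.3788, 0.4585, 0.3224]
ee_rot: [0.183, 0.983, 0.001, 0.0]
wrist_force: [-0.3, -0.4, 0.4]
finger_gap: 0.0853
```

Emit:
apply_moves([
  [0, 0, 0, 0.03, -0.035, 0.01, -1],
  [0, 0, 0, 0.03, -0.035, 0.01, -1],
  [0, 0, 0, 0.03, -0.03, 0, -1],
  [0, 0, 0, 0.02, -0.02, 0, -1],
  [0, 0, 0, 0, 0, 0, -1],
])

```text
time_s: 1.15
tcp_pos: [0.4914, 0.3347, 0.3412]
ee_rot: [0.187, 0.982, -0.001, 0.001]
wrist_force: [0.4, -0.7, -0.5]
finger_gap: 0.0856
```

Run:
```python
from h import *
o=get_obs(); print(o['time_s'],o['qpos'].round(3),o['tcp_pos'],o['ee_rot'].round(3),o['wrist_force'])
save('wrist','w1')
```

```text
1.15 [-0.756  0.26   0.108  1.587 -0.026  1.297  0.55 ] [0.49136055 0.33473363 0.34119875] [ 0.187  0.982 -0.001  0.001] [ 0.39879293 -0.7178264  -0.5155405 ]
```

View pics/w1.png

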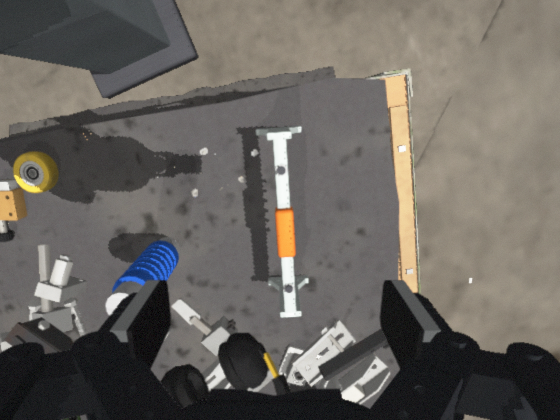

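```bash
cat > fk.py <<'E'
from h import *
from scipy.optimize import least_squares
import itertools
Q=[([-1.2318624 ,  0.46945679, -0.04858593,  1.53371133,  0.02406798,1.14096392, -0.08228811],[0.24250324, 0.6293085 , 0.23024365],[ 1.82870732e-01,  9.83136481e-01, -9.65094846e-04, -1.56124495e-04])]
def add(o): Q.append((o['qpos'],o['tcp_pos'],o['ee_rot']))
def fk(q,p,sg,off=0):
    h,L1,L2,L3,a=p
    s1,s3,s5,s7=sg
    Rz=lambda t:R.from_euler('z',t); Ry=lambda t:R.from_euler('y',t)
    r=Rz(s1*q[0]); x=np.array([0,0,h]); 
    r=r*Ry(q[1]); x=x+r.apply([a,0,L1]); r=r*Rz(s3*q[2])*Ry(q[3]); x=x+r.apply([-a,0,L2]); r=r*Rz(s5*q[4])*Ry(q[5])*Rz(s7*q[6]); x=x+r.apply([0,0,L3])
    return x,r
E
python3 - <<'E'
from fk import *
add(get_obs())
for sg in itertools.product([1,-1],repeat=4):
    def f(p):
        e=[]; 
        for q,t,_ in Q: e+=list(fk(q,p,sg)[0]-t)
        return np.array(e)
    r=least_squares(f,[.3,.4,.4,.2,0]); 
    rr=[fk(q,r.x,sg)[1].inv()*R.from_quat(o) for q,t,o in Q]
    print(sg,r.cost,r.x.round(3),np.degrees((rr[0].inv()*rr[1]).magnitude()).round(2),rr[0].as_rotvec().round(2))
E
```

```text
(1, 1, 1, 1) 0.0931642381464418 [ 1.495432e+03  5.624000e+00 -2.269000e+00  1.502003e+03  1.461000e+00] 0.58 [ 0.   -0.   -0.84]
(1, 1, 1, -1) 0.09316423813942477 [ 1.495426e+03  5.624000e+00 -2.269000e+00  1.501998e+03  1.461000e+00] 72.89 [ 0. -0. -1.]
(1, 1, -1, 1) 0.15488071719635774 [-10.691   3.994  12.403 -17.585 -10.375] 5.38 [-0.04 -0.02 -0.81]
(1, 1, -1, -1) 0.15488071719634802 [-10.691   3.994  12.403 -17.585 -10.375] 71.1 [-0.04 -0.02 -0.98]
(1, -1, 1, 1) 0.07369458090292583 [ 22.726 -13.783 -16.824  24.785  16.059] 16.94 [ 0.04  0.02 -0.75]
(1, -1, 1, -1) 0.0736945809029209 [ 22.726 -13.783 -16.824  24.785  16.059] 56.58 [ 0.04  0.01 -0.91]
(1, -1, -1, 1) 0.1597724205837831 [-9.42540e+02 -1.01270e+01  9.10000e-02 -9.51313e+02  1.64400e+00] 18.02 [ 0.   -0.   -0.73]
(1, -1, -1, -1) 0.15977242059100935 [-9.42505e+02 -1.01270e+01  9.00000e-02 -9.51278e+02  1.64500e+00] 54.3 [ 0.   -0.   -0.89]
(-1, 1, 1, 1) 0.0005964761946706674 [-1.53743e+02 -8.50000e-01 -1.03000e-01 -1.54406e+02  6.50000e-01] 53.73 [-0.    0.    1.63]
(-1, 1, 1, -1) 0.0005964761946152382 [-1.53742e+02 -8.50000e-01 -1.03000e-01 -1.54404e+02  6.50000e-01] 18.59 [-0.    0.    1.46]
(-1, 1, -1, 1) 0.0015767239608343233 [ 0.704 -0.525 -1.355  1.348  1.634] 56.0 [-0.04  0.03  1.65]
(-1, 1, -1, -1) 0.001576723960834338 [ 0.704 -0.525 -1.355  1.348  1.634] 17.46 [-0.03  0.03  1.48]
(-1, -1, 1, 1) 0.0007991389966491662 [-1.585  1.304  1.679 -1.879 -1.101] 70.53 [ 0.04 -0.04  1.72]
(-1, -1, 1, -1) 0.0007991389966491323 [-1.585  1.304  1.679 -1.879 -1.101] 5.63 [ 0.03 -0.04  1.55]
(-1, -1, -1, 1) 0.0009688725410538483 [1.03019e+02 1.18900e+00 2.95000e-01 1.03767e+02 5.30000e-02] 72.32 [0.   0.   1.74]
(-1, -1, -1, -1) 0.0009688725410596451 [1.03018e+02 1.18900e+00 2.95000e-01 1.03767e+02 5.30000e-02] 0.0 [0.   0.   1.57]
```

Emit:
apply_moves([
  [0, 0, 0, 0.01, -0.04, 0.01, -1],
  [0, 0, 0, 0.01, -0.045, 0.01, -1],
  [0, 0, 0, 0.01, -0.045, 0.0, -1],
  [0, 0, 0, 0.0, -0.03, 0, -1],
  [0, 0, 0, 0, 0, 0, -1],
])

```text
time_s: 1.7
tcp_pos: [0.5178, 0.1758, 0.3617]
ee_rot: [0.186, 0.983, -0.001, 0.0]
wrist_force: [-0.5, -0.3, 0.2]
finger_gap: 0.0856
```

Run:
```python
from h import *
o=get_obs(); print(o['time_s'],o['qpos'].round(4).tolist(),o['tcp_pos'].tolist(),o['ee_rot'].round(4).tolist())
save('wrist','w2')
```

```text
1.7 [-0.5698, 0.1648, 0.1929, 1.6628, -0.0313, 1.3172, 0.8253] [0.5177534412757716, 0.17578458700995814, 0.3617093036402855] [0.1859, 0.9826, -0.0005, 0.0002]
```

View pics/w2.png

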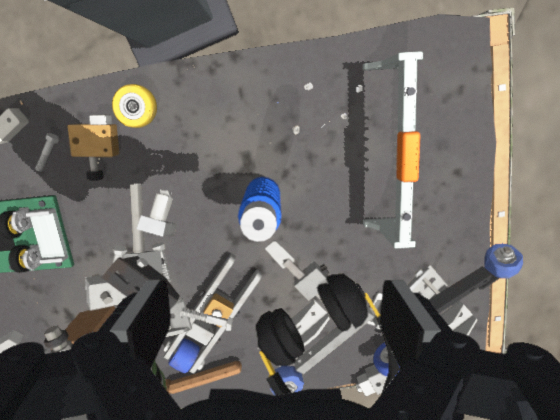

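Run:
```python
from h import *
s=load('w2'); s1=load('w1')
print('roller',onz(s,259,224,.164))
c=cv2.imread('pics/w2.png'); hsv=cv2.cvtColor(c,cv2.COLOR_BGR2HSV)
def blob(img,lo,hi,roi):
    h=cv2.cvtColor(cv2.imread(img),cv2.COLOR_BGR2HSV); m=cv2.inRange(h,lo,hi); k=np.zeros_like(m); x0,y0,x1,y1=roi; k[y0:y1,x0:x1]=m[y0:y1,x0:x1]
    cs,_=cv2.findContours(k,cv2.RETR_EXTERNAL,cv2.CHAIN_APPROX_NONE); b=max(cs,key=cv2.contourArea); return cv2.minAreaRect(b),cv2.contourArea(b)
for n,roi in(('w1',(250,180,320,280)),('w2',(380,120,440,190))):
    r,a=blob(f'pics/{n}.png',(5,120,120),(20,255,255),roi); print(n,r,a, onz(load(n),*r[0],.108), [onz(load(n),*p,.108).round(4).tolist() for p in cv2.boxPoints(r)])
for n,pts in(('w1',[(280.5,134),(290.5,315)]),('w2',[(411,57),(404,244)])):
    P=[onz(load(n),*p,.098) for p in pts]; print(n,P,np.linalg.norm(P[1]-P[0]),np.degrees(np.arctan2(*(P[1]-P[0])[1::-1])))
r,a=blob('pics/w2.png',(0,0,190),(180,60,255),(235,195,285,250)); print(r,a)
```

```text
roller [0.54388182 0.14770935 0.164     ]
w1 ((285.1017761230469, 232.0265655517578), (49.15753936767578, 18.425762176513672), 86.18592071533203) 818.0 [0.5467128  0.32359009 0.108     ] [[0.5171, 0.3225, 0.108], [0.5231, 0.3414, 0.108], [0.5775, 0.3247, 0.108], [0.5714, 0.305, 0.108]]
w2 ((408.5, 156.0), (50.0, 23.0), 90.0) 1002.0 [0.54681378 0.32037864 0.108     ] [[0.5164, 0.316, 0.108], [0.5253, 0.3395, 0.108], [0.5784, 0.3251, 0.108], [0.569, 0.3007, 0.108]]
w1 [array([0.44769853, 0.35694686, 0.098     ]), array([0.65195953, 0.29035738, 0.098     ])] 0.2148411348441597 -18.0560681335667
w2 [array([0.44980461, 0.35494127, 0.098     ]), array([0.64950372, 0.29008242, 0.098     ])] 0.20996762494280874 -17.99290877370775
((258.0, 223.5), (33.0, 36.0), 90.0) 916.0
```

```bash
cat > fk.py <<'E'
from h import *
from scipy.optimize import least_squares
Q=[([-1.2318624 ,  0.46945679, -0.04858593,  1.53371133,  0.02406798,1.14096392, -0.08228811],[0.24250324, 0.6293085 , 0.23024365]),
([-0.756,0.26,0.108,1.587,-0.026,1.297,0.55 ], [0.49136055,0.33473363,0.34119875]),
([-0.5698, 0.1648, 0.1929, 1.6628, -0.0313, 1.3172, 0.8253], [0.5177534412757716, 0.17578458700995814, 0.3617093036402855])]
Rz=lambda t:R.from_euler('z',-t); Ry=lambda t:R.from_euler('y',t)
X0=R.from_euler('z',np.pi/2)
def fk(q,p):
    h,L1,L2,L3,b1,b2,a1,a2=p
    r=Rz(q[0]); x=np.array([0,0,h]); 
    r=r*Ry(q[1]); x=x+r.apply([a1,b1,L1]); r=r*Rz(q[2])*Ry(q[3]); x=x+r.apply([a2,b2,L2]); r=r*Rz(q[4])*Ry(q[5])*Rz(q[6]); x=x+r.apply([0,0,L3])
    return x,r*X0
E
python3 - <<'E'
from fk import *
def f(p):
    e=[]
    for q,t in Q: e+=list((fk(q,p)[0]-t)*1000)
    return np.array(e+list((p-[.3,.4,.35,.25,0,0,0,0])*[1,1,1,1,3,3,3,3]))
r=least_squares(f,[.3,.4,.4,.2,0,0,0,0]); print(r.x.round(3)); 
for q,t in Q: print((fk(q,r.x)[0]-t).round(4))
E
```

```text
[ 0.32   0.562  0.467  0.388 -0.03  -0.012 -0.     0.008]
[0. 0. 0.]
[-0.0001  0.0001 -0.0001]
[ 0.0001 -0.0001  0.0001]
```

Run:
```python
from h import *
s=load('side0'); P=np.array([onz(s,225+u/6,230+v/6,.010) for u,v in [(358,86),(578,108),(537,538),(280,512)]]); print(P.round(4)); 
print(P.mean(0), [np.degrees(np.arctan2(*(P[a]-P[b])[1::-1])) for a,b in((0,3),(1,2))],np.linalg.norm(P[0]-P[3]),np.linalg.norm(P[0]-P[1]))
s=load('scene0'); P=np.array([onz(s,250+u/4,200+v/4,.010) for u,v in [(192,207),(342,180),(440,465),(287,500)]]); print(P.round(4)); 
print(P.mean(0), [np.degrees(np.arctan2(*(P[a]-P[b])[1::-1])) for a,b in((0,3),(1,2))])
```

```text
[[ 0.4407 -0.1434  0.01  ]
 [ 0.546  -0.172   0.01  ]
 [ 0.4769 -0.411   0.01  ]
 [ 0.371  -0.3836  0.01  ]]
[ 0.45864668 -0.27748621  0.01      ] [np.float64(73.82228317117703), np.float64(73.85684569725198)] 0.250128605348077 0.10919306301982463
[[ 0.4415 -0.1394  0.01  ]
 [ 0.553  -0.1748  0.01  ]
 [ 0.4776 -0.4076  0.01  ]
 [ 0.3741 -0.3772  0.01  ]]
[ 0.46155237 -0.27473042  0.01      ] [np.float64(74.15685922789082), np.float64(72.0372679202706)]
```

```bash
cat > ik.py <<'E'
from fk import *
P0=np.array([ 0.32,0.562,0.467,0.388,-0.03,-0.012,0,.008])
lo=np.array([-2.59,-0.33,-1.39,0.1,-1.04,0.21,-2.66])+.03; hi=np.array([2.59,1.99,1.29,2.45,4.18,1.99,2.66])-.03
def ik(x,r,q0,w=.02):
    def f(q):
        X,r2=fk(q,P0); return np.r_[(X-x)*20,(r.inv()*r2).as_rotvec()*5,w*(q-q0)]
    s=least_squares(f,np.clip(q0,lo+1e-3,hi-1e-3),bounds=(lo,hi)); 
    X,r2=fk(s.x,P0); return s.x,np.linalg.norm(X-x),np.degrees((r.inv()*r2).magnitude())
def pose(d,y):
    d=d/np.linalg.norm(d); y=y/np.linalg.norm(y); return R.from_matrix(np.c_[np.cross(y,d),y,d])
def tilt(beta,th,sgn):
    # body leans toward azimuth beta (deg) by th; camera side: sgn=+1 camera (tool x) on body side (under), -1 top
    b=np.radians(beta); t=np.radians(th); d=np.array([-np.cos(b)*np.sin(t),-np.sin(b)*np.sin(t),-np.cos(t)])
    y=np.array([-np.sin(b),np.cos(b),0]); r=pose(d,y); 
    xh=r.as_matrix()[:,0]; 
    if np.sign(xh[0]*np.cos(b)+xh[1]*np.sin(b))!=sgn: r=pose(d,-y)
    return r,d
E
python3 - <<'E'
from ik import *
q0=np.array(Q[2][0])
ro=np.array([.544,.147,.088])
rest=np.array([.460,-.276,.0617])
for th in (50,60):
  print('TH',th)
  for sgn in (1,-1):
    for b in (90,110,130,150,170,190,210):
      r,d=tilt(b,th,sgn)
      # gradually
      q=q0
      for f in np.linspace(.25,1,4):
          rr,_=tilt(b,th*f,sgn); dd=rr.as_matrix()[:,2]; q,e,a=ik(ro+dd*.0187-dd*.0,rr,q)
      print('start',sgn,b,q.round(2),round(e,4),round(a,2))
    for b in (74,-106):
      q=np.array([.4,.3,.1,1.8,0,1.2,0])
      for f in np.linspace(0,1,5):
          rr,_=tilt(b,(90-th)*f,-sgn); dd=rr.as_matrix()[:,2]; q,e,a=ik(rest+dd*.0187,rr,q)
      print('  end',-sgn,b,q.round(2),round(e,4),round(a,2))
E
```

```text
TH 50
start 1 90 [-1.23  1.    0.8   1.7   0.08  1.16 -0.59] 0.0 0.0
start 1 110 [-1.39  0.95  0.85  1.91  0.2   0.84 -0.49] 0.0 0.0
start 1 130 [-1.57  0.96  0.99  2.14  0.25  0.46 -0.34] 0.0 0.0
start 1 150 [-1.43  0.75  0.73  2.35  1.52  0.39 -1.33] 0.0 0.01
start 1 170 [ 0.23  1.18 -1.36  2.42  2.05  1.77 -0.81] 0.0045 1.39
start 1 190 [ 0.51  1.03 -1.36  2.42  2.13  1.25 -0.4 ] 0.024 7.02
start 1 210 [ 0.89  1.11 -1.36  2.42  2.33  0.72  0.07] 0.0166 4.98
  end -1 74 [-0.79  1.15  1.26  2.13 -0.69  0.62 -2.63] 0.0044 1.74
  end -1 -106 [ 1.08  0.77 -0.34  1.78 -0.43  1.03  0.81] 0.0 0.0
start -1 90 [-0.7   0.83 -0.04  1.66  0.64  1.39  2.04] 0.0 0.0
start -1 110 [-0.76  0.75 -0.07  1.87  0.87  1.21  2.05] 0.0 0.0
start -1 130 [-0.42  0.75 -0.59  2.07  1.32  1.34  1.92] 0.0 0.0
start -1 150 [-0.04  0.95 -1.09  2.27  1.73  1.63  1.99] 0.0 0.0
start -1 170 [-1.68  0.99  1.26  2.3  -1.01  0.24 -1.65] 0.0269 15.88
start -1 190 [-1.34  0.51  1.06  2.3  -1.01  0.24 -0.94] 0.0422 23.78
start -1 210 [ 0.55  0.5  -0.66  2.21 -1.01  0.24  0.03] 0.0369 20.99
  end 1 74 [-0.39  0.71  0.54  2
[... 583 characters left out ...]
8  1.19  2.12 -0.65  0.63 -2.6 ] 0.0 0.0
  end -1 -106 [ 0.98  0.68 -0.29  1.85 -0.37  0.91  0.71] 0.0 0.0
start -1 90 [-0.77  0.93  0.01  1.59  0.67  1.51  2.01] 0.0 0.0
start -1 110 [-0.85  0.84 -0.02  1.83  0.9   1.32  1.98] 0.0 0.0
start -1 130 [-0.62  0.82 -0.42  2.06  1.32  1.41  1.81] 0.0 0.0
start -1 150 [-0.18  1.04 -0.98  2.28  1.79  1.81  1.83] 0.0 0.0
start -1 170 [-1.86  1.38  1.26  2.29 -1.01  0.24 -2.06] 0.0324 19.67
start -1 190 [-1.62  0.73  1.26  2.3  -1.01  0.24 -1.21] 0.055 31.5
start -1 210 [ 0.99  0.85 -0.98  2.2  -1.01  0.24  0.45] 0.046 26.18
  end 1 74 [-0.23  0.6   0.44  2.1   0.49  0.62 -0.55] 0.0 0.0
  end 1 -106 [ 0.3   0.76  0.68  1.89 -0.94  1.22 -1.9 ] 0.0 0.0
```

Emit:
apply_moves([
  [0, 0, -7, -0.01, 0.015, -0.01, -1],
  [0, 0, -7, -0.01, 0.015, -0.01, -1],
  [0, 0, -7, -0.01, 0.015, -0.01, -1],
  [0, 0, -7.4, -0.01, 0.015, -0.01, -1],
  [-6.02, -5.05, 0, -0.01, 0, -0.01, -1],
])

```text
time_s: 2.25
tcp_pos: [0.4682, 0.2411, 0.3107]
ee_rot: [0.419, 0.905, -0.029, 0.063]
wrist_force: [-0.4, -0.4, -0.0]
finger_gap: 0.0856
```

Emit:
apply_moves([
  [-6.02, -5.05, 0, 0, 0, -0.01, -1],
  [-6.02, -5.05, 0, 0, 0, -0.01, -1],
  [-6.02, -5.05, 0, 0, 0, -0.01, -1],
  [-6.02, -5.05, 0, 0, 0, -0.01, -1],
  [-6.02, -5.05, 0, 0, 0, -0.01, -1],
])

```text
time_s: 2.75
tcp_pos: [0.4662, 0.2437, 0.2612]
ee_rot: [0.381, 0.833, -0.169, 0.364]
wrist_force: [0.8, 0.7, -1.0]
finger_gap: 0.0856
```

Run:
```python
from h import *
o=get_obs(); print(o['time_s'],o['qpos'].round(4).tolist(),o['tcp_pos'].tolist(),o['ee_rot'].round(4).tolist())
print(R.from_quat(o['ee_rot']).as_matrix().round(3))
from ik import *
print(fk(o['qpos'],P0)[0])
```

```text
2.75 [-1.1007, 0.2981, 0.1296, 1.9724, 0.7978, 1.2636, -0.6675] [0.4661530066680798, 0.24370626642625784, 0.26118572540917767] [0.381, 0.833, -0.1689, 0.364]
[[-0.445  0.758  0.478]
 [ 0.512  0.653 -0.559]
 [-0.735 -0.004 -0.678]]
[0.50388659 0.19594643 0.28877448]
```

Emit:
apply_moves([
  [-6.02, -5.05, 0, 0, 0, -0.03, -1],
  [0, 0, 0, 0, 0, -0.04, -1],
  [0, 0, 0, 0.01, -0.015, -0.035, -1],
  [0, 0, 0, 0.01, -0.015, -0.01, -1],
  [0, 0, 0, 0, 0, 0, -1],
])

```text
time_s: 3.25
tcp_pos: [0.4864, 0.2093, 0.1443]
ee_rot: [0.37, 0.806, -0.199, 0.417]
wrist_force: [-0.2, 0.4, -0.1]
finger_gap: 0.0856
```

Run:
```python
from h import *
o=get_obs(); print(o['time_s'],o['qpos'].round(4).tolist(),o['tcp_pos'].tolist(),o['ee_rot'].round(4).tolist())
print(R.from_quat(o['ee_rot']).as_matrix().round(3))
save('wrist','w3');save('side','s3')
```

```text
3.25 [-1.1014, 0.5224, 0.1657, 2.0889, 0.9707, 1.1176, -0.9499] [0.4863727814350381, 0.20926074035046288, 0.1442763502263699] [0.3698, 0.8059, -0.1993, 0.4172]
[[-0.378  0.762  0.525]
 [ 0.43   0.647 -0.63 ]
 [-0.82  -0.013 -0.573]]
```

View pics/w3.png

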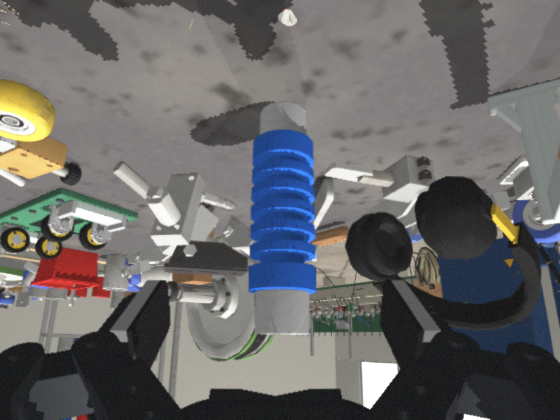

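View pics/s3.png

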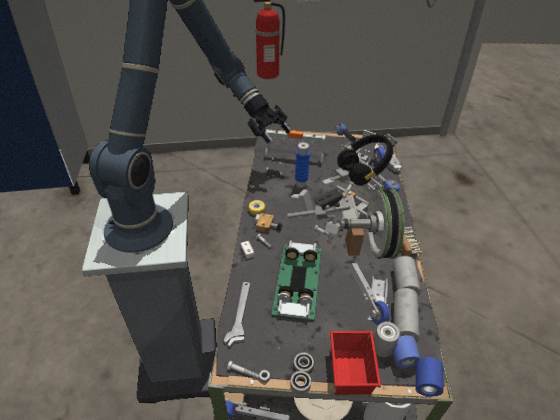

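Emit:
apply_moves([
  [0, 0, 0, 0.018, -0.017, -0.0175, -1],
  [0, 0, 0, 0.017, -0.019, -0.0175, -1],
  [0, 0, 0, 0.016, -0.019, -0.0175, -1],
  [0, 0, 0, 0.016, -0.0193, -0.0175, -1],
  [0, 0, 0, 0, 0, 0, -1],
])

```text
time_s: 3.85
tcp_pos: [0.5552, 0.1341, 0.076]
ee_rot: [0.372, 0.805, -0.198, 0.418]
wrist_force: [-0.6, -0.4, 0.2]
finger_gap: 0.0851
```

Run:
```python
from h import *
o=get_obs(); print(o['time_s'],o['qpos'].round(4).tolist(),o['tcp_pos'].tolist(),o['ee_rot'].round(4).tolist(),o['wrist_force'])
save('wrist','w4')
```

```text
3.85 [-0.9674, 0.6555, 0.2483, 2.1189, 1.1617, 0.9067, -1.054] [0.5551569486529386, 0.13411636286095835, 0.07602822558493762] [0.3721, 0.8049, -0.1981, 0.4176] [-0.64673866 -0.44271948  0.20886698]
```

View pics/w4.png

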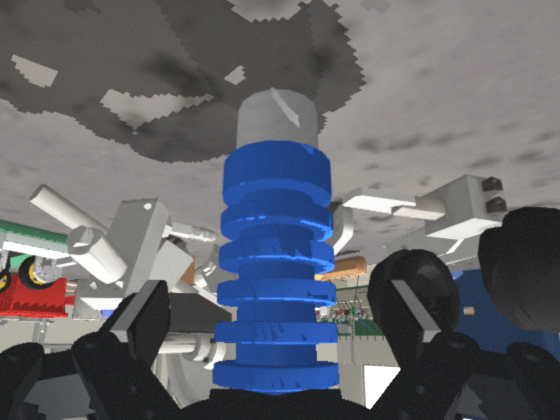

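Emit:
apply_moves([
  [0, 0, 0, 0, 0, 0, 1],
  [0, 0, 0, 0, 0, 0, 1],
  [0, 0, 0, 0, 0, 0, 1],
  [0, 0, 0, 0, 0, 0, 1],
  [0, 0, 0, 0, 0, 0, 1],
], grip_force=80)

```text
time_s: 4.4
tcp_pos: [0.5549, 0.1369, 0.0772]
ee_rot: [0.371, 0.806, -0.196, 0.418]
wrist_force: [-3.6, 2.8, 6.1]
finger_gap: 0.0435
```

Emit:
apply_moves([
  [0, 0, 0, 0, 0, 0, 1],
  [0, 0, 0, 0, 0, 0, 1],
  [0, 0, 0, 0, 0, 0.005, 1],
  [0, 0, 0, 0, 0, 0.02, 1],
  [0, 0, 0, 0, 0, 0.02, 1],
])

```text
time_s: 4.9
tcp_pos: [0.5536, 0.1358, 0.1205]
ee_rot: [0.371, 0.807, -0.197, 0.416]
wrist_force: [0.4, 0.2, -4.2]
finger_gap: 0.0434
```

Run:
```python
from h import *
o=get_obs(); print(o['time_s'],o['qpos'].round(4).tolist(),o['tcp_pos'].tolist(),o['ee_rot'].round(4).tolist(),o['wrist_force'],o['finger_gap'])
save('wrist','w5')
```

```text
4.9 [-0.9695, 0.5654, 0.2454, 2.113, 1.1181, 0.9552, -0.952] [0.5536073161928108, 0.135823465529288, 0.12049009556828937] [0.3706, 0.8065, -0.1974, 0.4162] [ 0.43613115  0.23196365 -4.20702068] 0.04341291881394686
```

View pics/w5.png

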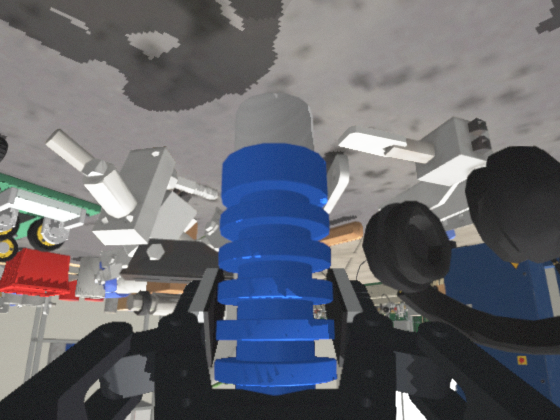

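Emit:
apply_moves([
  [0, 0, 0, 0, 0, 0.04, 1],
  [0, 0, 0, 0, 0, 0.045, 1],
  [6.02, 5.05, 0, -0.005, -0.01, 0.045, 1],
  [6.02, 5.05, 0, -0.01, -0.01, 0.04, 1],
  [6.02, 5.05, 0, -0.01, -0.02, 0.03, 1],
])

```text
time_s: 5.45
tcp_pos: [0.5292, 0.0978, 0.3214]
ee_rot: [0.402, 0.875, -0.114, 0.245]
wrist_force: [0.9, -1.0, -6.4]
finger_gap: 0.0434
```

Emit:
apply_moves([
  [6.02, 5.05, 0, -0.01, -0.03, 0, 1],
  [6.02, 5.05, 0, -0.01, -0.035, 0, 1],
  [6.02, 5.05, 0, -0.01, -0.04, 0, 1],
  [6.02, 5.05, 0, -0.01, -0.04, 0, 1],
  [0, 0, -7, -0.01, -0.045, 0, 1],
])

```text
time_s: 5.95
tcp_pos: [0.4804, -0.0945, 0.3186]
ee_rot: [0.477, 0.879, -0.007, 0.007]
wrist_force: [1.3, -0.5, -5.4]
finger_gap: 0.0439
```

Emit:
apply_moves([
  [0, 0, -7, -0.01, -0.045, 0, 1],
  [0, 0, -7, -0.01, -0.045, 0, 1],
  [0, 0, -7, 0, -0.045, 0, 1],
  [0, 0, -7, 0, -0.03, 0, 1],
  [0, 0, -7, 0, -0.01, 0, 1],
])

```text
time_s: 6.45
tcp_pos: [0.4582, -0.2691, 0.318]
ee_rot: [0.721, 0.693, -0.01, 0.005]
wrist_force: [0.5, 0.4, -5.5]
finger_gap: 0.0436
```

Run:
```python
from h import *
o=get_obs(); print(o['time_s'],o['qpos'].round(4).tolist(),o['tcp_pos'].tolist(),o['ee_rot'].round(4).tolist(),o['wrist_force'],o['finger_gap'])
print(R.from_quat(o['ee_rot']).as_matrix().round(3))
save('side','s6');save('scene','c6');save('wrist','w6')
```

```text
6.45 [-0.1703, 0.1793, 0.7141, 1.789, -0.1007, 1.2139, 0.5322] [0.4582283826566278, -0.2691022839928394, 0.3180385999272341] [0.7205, 0.6934, -0.0104, 0.0051] [ 0.50163836  0.37260202 -5.532626  ] 0.04363998347649707
[[ 0.038  0.999 -0.008]
 [ 0.999 -0.038 -0.022]
 [-0.022 -0.007 -1.   ]]
```

View pics/s6.png

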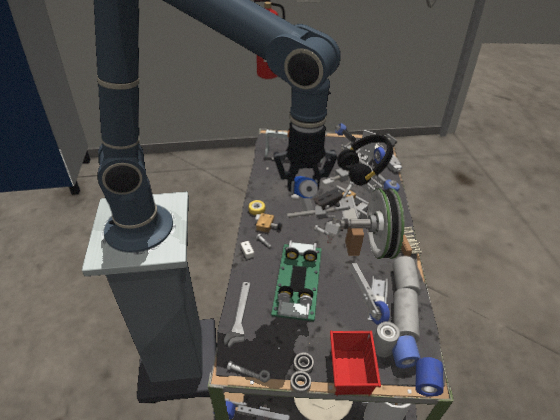

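View pics/w6.png

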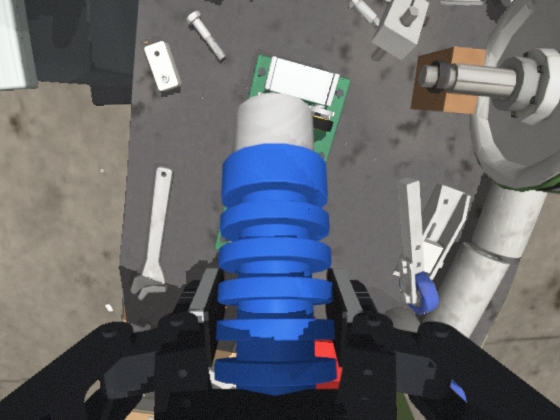

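Run:
```python
from h import *
Rg=R.from_quat([.371,.806,-.196,.418]); u=Rg.inv().apply([0,0,1]); print('u tool',u, np.degrees(np.arccos(-u[2])))
o=get_obs(); Rn=R.from_quat(o['ee_rot']); print('axis now',Rn.apply(u))
# measure axis in wrist img: rim extents per rib -> width ratio
# target
from ik import tilt
th=np.degrees(np.arccos(-u[2]))
Rt,_=tilt(-106.2,90-th,-1); print('target axis',Rt.apply(u))
# via yaw then tilt
D=Rt*Rn.inv(); print('total rotvec',np.degrees(D.as_rotvec()))
print(Rt.as_quat())
```

```text
u tool [-0.81890652 -0.00579358 -0.57389768] 54.977527125677334
axis now [-0.02240355 -0.80732184  0.58968595]
target axis [-2.84549966e-01 -9.58661211e-01  1.17614087e-05]
total rotvec [ 35.7391063   -5.96566032 -14.35714735]
[ 0.76262564  0.57259553  0.24061938 -0.18066214]
```

Emit:
apply_moves([
  [7.15, -1.19, -2.87, 0, 0, 0, 1],
  [7.15, -1.19, -2.87, 0, 0, -0.02, 1],
  [7.15, -1.19, -2.87, 0, 0, -0.03, 1],
  [7.15, -1.19, -2.87, 0.003, -0.003, -0.03, 1],
  [7.15, -1.19, -2.87, 0, 0, -0.03, 1],
])

```text
time_s: 7.1
tcp_pos: [0.465, -0.2671, 0.208]
ee_rot: [0.762, 0.573, 0.243, -0.18]
wrist_force: [1.1, 0.1, -5.1]
finger_gap: 0.0438
```

Emit:
apply_moves([
  [0, 0, 0, 0, 0, -0.01, 1],
  [0, 0, 0, 0, 0, 0, 1],
])

```text
time_s: 7.3
tcp_pos: [0.4634, -0.2667, 0.1972]
ee_rot: [0.763, 0.573, 0.24, -0.181]
wrist_force: [1.1, 0.3, -3.1]
finger_gap: 0.0438
```

Run:
```python
from h import *
o=get_obs(); print(o['time_s'],o['qpos'].round(4).tolist(),o['tcp_pos'].tolist(),o['ee_rot'].round(4).tolist(),o['wrist_force'],o['finger_gap'])
print(R.from_quat(o['ee_rot']).as_matrix().round(3))
for n in('side','scene','wrist'): save(n,n+'7')
def crop(n,x0,y0,x1,y1,f,out):
    im=cv2.imread(f'pics/{n}.png')[y0:y1,x0:x1]; cv2.imwrite(f'pics/{out}.png',cv2.resize(im,None,fx=f,fy=f,interpolation=cv2.INTER_CUBIC))
crop('scene7',270,190,400,330,4,'c7'); crop('side7',240,190,360,330,4,'s7')
```

```text
7.3 [0.2681, 0.5021, 0.645, 1.8344, -0.7867, 1.4077, 0.9674] [0.4633744825436113, -0.2666900820287795, 0.19716155119639994] [0.7627, 0.5727, 0.2398, -0.1811] [ 1.07472561  0.32234417 -3.06004062] 0.043788210514094844
[[ 0.229  0.96   0.158]
 [ 0.787 -0.278  0.551]
 [ 0.573 -0.002 -0.819]]
```

View pics/c7.png

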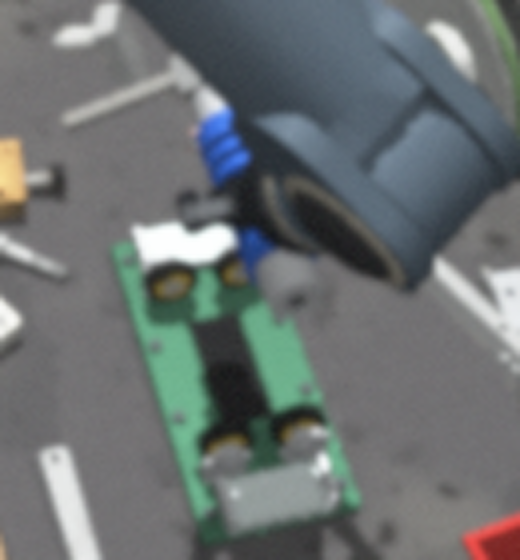

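View pics/s7.png

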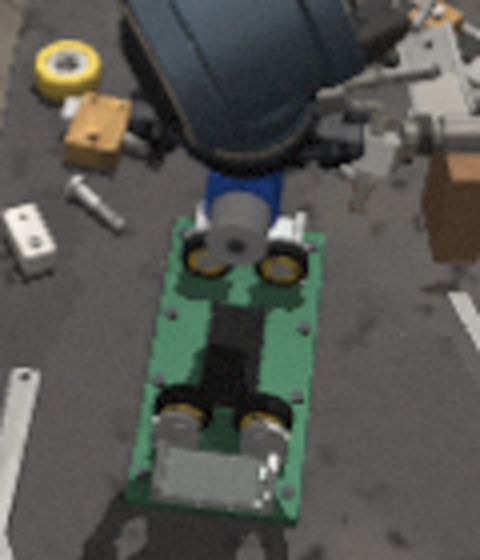

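View pics/wrist7.png

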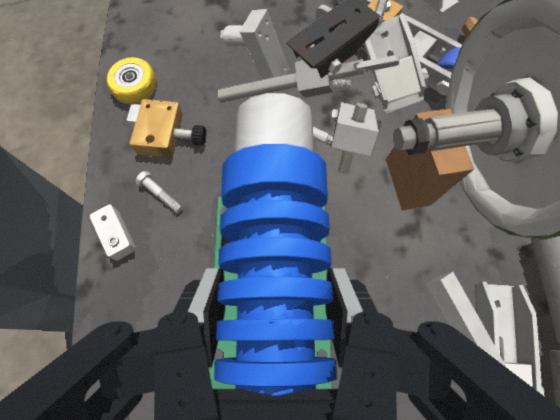

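Run:
```python
from h import *
def crop(n,x0,y0,x1,y1,f,out):
    im=cv2.imread(f'pics/{n}.png')[y0:y1,x0:x1]; cv2.imwrite(f'pics/{out}.png',cv2.resize(im,None,fx=f,fy=f,interpolation=cv2.INTER_CUBIC))
crop('w6',200,40,360,170,5,'w6c')
a,b=load('scene7'),load('side7')
def tri(p,q):
    o1,d1=ray(a,*p); o2,d2=ray(b,*q)
    A=np.c_[d1,-d2]; t=np.linalg.lstsq(A,o2-o1,rcond=None)[0]; P1=o1+d1*t[0];P2=o2+d2*t[1]; return (P1+P2)/2,np.linalg.norm(P1-P2)
print(tri((342.5,259.5),(299.25,251.75)))
```

```text
(array([ 0.44801893, -0.33158981,  0.19331267]), np.float64(0.016499684020863395))
```

View pics/w6c.png

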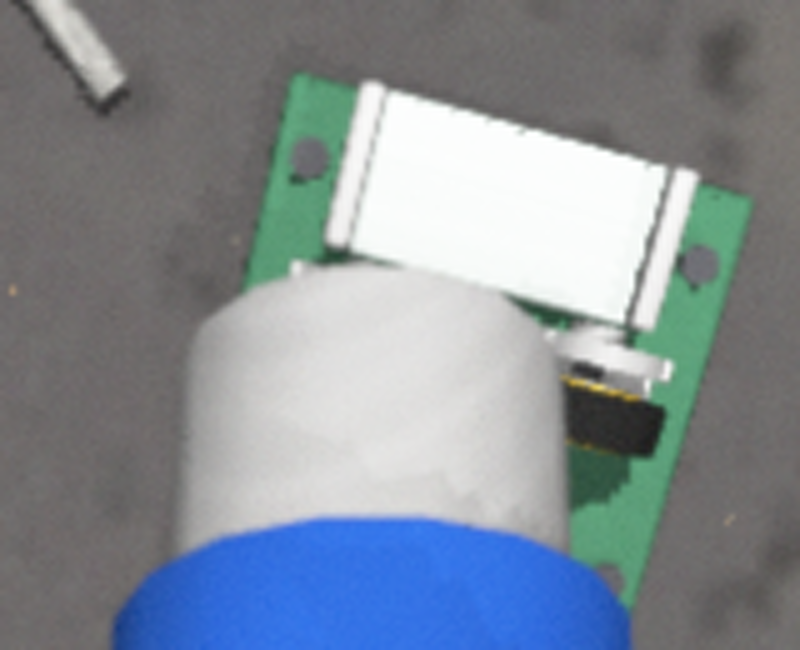

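Run:
```python
from h import *
s=load('w6'); f=lambda u,v,z: onz(s,200+u/5,40+v/5,z)
G=[f(293,73,.010),f(752,200,.010),f(247,285,.01),f(635,600,.01)]
S=[f(388,90,.02),f(668,170,.02),f(352,250,.02),f(630,325,.02)]
an=lambda v:np.degrees(np.arctan2(v[1],v[0]))
print(np.round(G,4),np.linalg.norm(G[0]-G[1]),an(G[1]-G[0]),an(G[0]-G[2]),an(G[1]-G[3]))
print(np.round(S,4),np.linalg.norm(S[0]-S[1]),an(S[1]-S[0]),an(S[0]-S[2]),an(S[1]-S[3]),np.linalg.norm(S[0]-S[2]))
a=np.radians(np.mean([an(G[0]-G[2]),an(G[1]-G[3]),an(S[0]-S[2]),an(S[1]-S[3]),90+an(G[1]-G[0]),90+an(S[1]-S[0])])); y=np.array([np.cos(a),np.sin(a)])
print(np.degrees(a),'c from green',(G[0]+G[1])[:2]/2-.125*y,'from seat',np.mean(S,0)[:2]-.107*y)
# roller axis line estimate in tool from wrist7 edges: ribs centre u
```

```text
[[ 0.4405 -0.139   0.01  ]
 [ 0.5465 -0.1697  0.01  ]
 [ 0.4277 -0.1856  0.01  ]
 [ 0.52   -0.263   0.01  ]] 0.11034948603489535 -16.135901205702847 74.61618795700333 74.13251955011407
[[ 0.4622 -0.1444  0.02  ]
 [ 0.5253 -0.1632  0.02  ]
 [ 0.4529 -0.1787  0.02  ]
 [ 0.5169 -0.1971  0.02  ]] 0.06587185483228357 -16.56874770290258 74.9277129138442 76.06599609952356 0.0355233411302751
74.50629460197996 c from green [ 0.46009036 -0.27478049] from seat [ 0.46072172 -0.27398428]
```

Run:
```python
from h import *
im=cv2.imread('pics/wrist7.png')[80:400,205:345]; cv2.imwrite('pics/w7c.png',cv2.resize(im,None,fx=1.8*1,fy=1.8,interpolation=cv2.INTER_CUBIC))
c=cv2.imread('pics/wrist7.png')
for v in range(85,400,2): print(v,c[v,271:279].mean(0).astype(int).tolist(),end=' ' if v%8 else '\n')
```

```text
85 [140, 147, 150] 87 [92, 97, 100] 89 [74, 78, 79] 91 [83, 85, 88] 93 [187, 189, 190] 95 [229, 231, 231] 97 [233, 234, 235] 99 [233, 234, 235] 101 [232, 233, 233] 103 [233, 234, 234] 105 [234, 235, 235] 107 [237, 239, 239] 109 [238, 238, 238] 111 [238, 238, 239] 113 [240, 240, 240] 115 [240, 241, 241] 117 [240, 241, 242] 119 [240, 241, 242] 121 [240, 241, 241] 123 [239, 240, 241] 125 [239, 240, 240] 127 [240, 240, 241] 129 [241, 242, 242] 131 [243, 243, 243] 133 [242, 243, 243] 135 [240, 241, 241] 137 [240, 241, 240] 139 [239, 240, 241] 141 [239, 240, 241] 143 [240, 214, 204] 145 [245, 137, 68] 147 [246, 139, 70] 149 [246, 141, 73] 151 [247, 142, 72] 153 [246, 141, 72] 155 [247, 143, 74] 157 [247, 144, 74] 159 [247, 143, 74] 161 [247, 143, 74] 163 [247, 144, 74] 165 [247, 142, 73] 167 [247, 143, 73] 169 [246, 141, 73] 171 [246, 140, 72] 173 [246, 139, 70] 175 [245, 138, 70] 177 [245, 138, 69] 179 [244, 135, 68] 181 [201, 100, 47] 183 [105, 52, 23] 185 [100, 49, 22] 187 [101, 49, 23] 189 [110, 52, 23] 191 [143, 71, 33] 193 [145, 70, 33] 195 [152, 75, 35] 197 [238, 138, 76] 199 [249, 
[... 1180 characters left out ...]
 126, 62] 327 [237, 127, 64] 329 [237, 127, 64] 331 [236, 125, 63] 333 [235, 124, 61] 335 [234, 123, 60] 337 [232, 122, 59] 339 [213, 105, 50] 341 [128, 64, 31] 343 [130, 65, 31] 345 [182, 93, 46] 347 [227, 121, 61] 349 [231, 124, 62] 351 [236, 126, 64] 353 [237, 127, 64] 355 [237, 127, 64] 357 [237, 128, 64] 359 [236, 126, 63] 361 [226, 117, 58] 363 [167, 83, 39] 365 [233, 122, 59] 367 [233, 122, 58] 369 [234, 121, 59] 371 [234, 123, 60] 373 [234, 123, 61] 375 [234, 123, 60] 377 [234, 122, 61] 379 [232, 122, 58] 381 [232, 120, 58] 383 [231, 120, 57] 385 [216, 105, 49] 387 [128, 67, 34] 389 [129, 66, 32] 391 [138, 71, 36] 393 [204, 105, 53] 395 [136, 76, 49] 397 [48, 45, 41] 399 [48, 43, 41]
```

View pics/w7c.png

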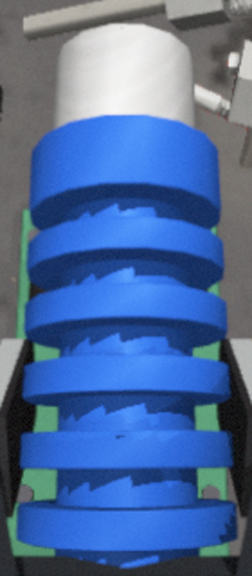

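```bash
cat > roll.py <<'E'
from h import *
from scipy.optimize import least_squares
def fit(name,vs):
    ss=np.array([55,38.5,31.5,24.5,17.5,10.5,3.5,-3.5,-10.5,-17.5,-24.5,-31.5])/1000; vs=np.array(vs,float)
    s=load(name)
    def pr(p):
        x0,z0,a=p; e=np.array([np.cos(a),0,np.sin(a)]); n=np.array([np.sin(a),0,-np.cos(a)])
        P=np.array([x0,-.0008,z0])+np.outer(ss,e)+.023*n
        t=dict(s); t['tcp']=np.zeros(3); t['rot']=np.array([0,0,0,1.]); return np.array([proj(t,q)[1] for q in P])
    r=least_squares(lambda p:pr(p)-vs,[0,-.0187,np.radians(35)],x_scale=[.01,.01,.1]); return r.x,r.fun
E
python3 - <<'E'
from roll import *
p,f=fit('wrist7',[143.3,181.5,200.3,217,236.7,255.8,276.8,296.5,318.5,340,363,386]); print(p,np.degrees(p[2]),f.round(2))
o=get_obs(); M=R.from_quat(o['ee_rot']); a=p[2]; c=np.array(o['tcp_pos'])+M.apply([p[0],-.0008,p[1]]); e=M.apply([np.cos(a),0,np.sin(a)]); print('mid-tcp',M.apply([p[0],-.0008,p[1]]),'mid',c,'axis',e,np.degrees(np.arctan2(e[1],e[0])),np.degrees(np.arcsin(e[2])))
E
```

```text
[ 0.00236366 -0.01355812  0.6135924 ] 35.156255007174224 [-0.29  0.57 -0.67  0.8  -0.11  0.21 -0.72  0.3  -0.33  0.2  -0.14  0.17]
mid-tcp [-0.00245598 -0.00535125  0.01246522] mid [ 0.46315008 -0.27232534  0.21364071] axis [ 0.27649746  0.96100534 -0.00423001] 73.94857970401247 -0.24236250542996116
```

Emit:
apply_moves([
  [0, 0, 0, -0.001, -0.001, -0.04, 1],
  [0, 0, 0, -0.001, -0.001, -0.04, 1],
  [0, 0, 0, -0.001, -0.001, -0.03, 1],
  [0, 0, 0, 0, 0, -0.022, 1],
  [0, 0, 0, 0, 0, 0, 1],
])

```text
time_s: 7.95
tcp_pos: [0.4617, -0.2691, 0.0666]
ee_rot: [0.762, 0.574, 0.241, -0.18]
wrist_force: [-0.8, 0.5, -3.8]
finger_gap: 0.0434
```

```bash
cat > st.py <<'E'
from roll import *
def mid(p=(0.00236,-0.01356,.6136)):
    o=get_obs(); M=R.from_quat(o['ee_rot']); a=p[2]; c=np.array(o['tcp_pos'])+M.apply([p[0],-.0008,p[1]]); e=M.apply([np.cos(a),0,np.sin(a)])
    print('t',o['time_s'],'tcp',o['tcp_pos'].round(4),'mid',c.round(4),'az',np.degrees(np.arctan2(e[1],e[0])).round(2),'pitch',np.degrees(np.arcsin(e[2])).round(2),'F',o['wrist_force'].round(1),'gap',o['finger_gap'].round(4), 'q',o['qpos'].round(2))
def crop(n,x0,y0,x1,y1,f,out):
    im=cv2.imread(f'pics/{n}.png')[y0:y1,x0:x1]; cv2.imwrite(f'pics/{out}.png',cv2.resize(im,None,fx=f,fy=f,interpolation=cv2.INTER_CUBIC))
E
python3 - <<'E'
from st import *
mid()
save('scene','scene8'); save('side','side8');save('wrist','wrist8'); mid()
crop('scene8',280,210,400,330,5,'c8'); crop('side8',250,220,350,330,5,'s8')
E
```

```text
Traceback (most recent call last):
  File "st.py", line 4, in mid
    print('t',o['time_s'],'tcp',o['tcp_pos'].round(4),'mid',c.round(4),'az',np.degrees(np.arctan2(e[1],e[0])).round(2),'pitch',np.degrees(np.arcsin(e[2])).round(2),'F',o['wrist_force'].round(1),'gap',o['finger_gap'].round(4), 'q',o['qpos'].round(2))
                                                                                                                                                                                                        ^^^^^^^^^^^^^^^^^^^^^
AttributeError: 'float' object has no attribute 'round'
```

```bash
sed -i "s/o\['finger_gap'\].round(4)/round(o['finger_gap'],4)/" st.py
python3 - <<'E'
from st import *
mid()
save('scene','scene8'); save('side','side8');save('wrist','wrist8'); mid()
crop('scene8',280,210,400,330,5,'c8'); crop('side8',250,220,350,330,5,'s8')
E
```

```text
t 7.95 tcp [ 0.4617 -0.2691  0.0666] mid [ 0.4593 -0.2745  0.0791] az 73.91 pitch -0.15 F [-0.8  0.5 -3.8] gap 0.0434 q [ 0.33  0.69  0.57  1.91 -0.91  1.25  1.16]
t 8.1 tcp [ 0.4626 -0.2714  0.0694] mid [ 0.4602 -0.2768  0.0819] az 73.79 pitch -0.25 F [-0.2 -0.1 -4.8] gap 0.0437 q [ 0.33  0.68  0.58  1.9  -0.91  1.25  1.16]
```

View pics/c8.png

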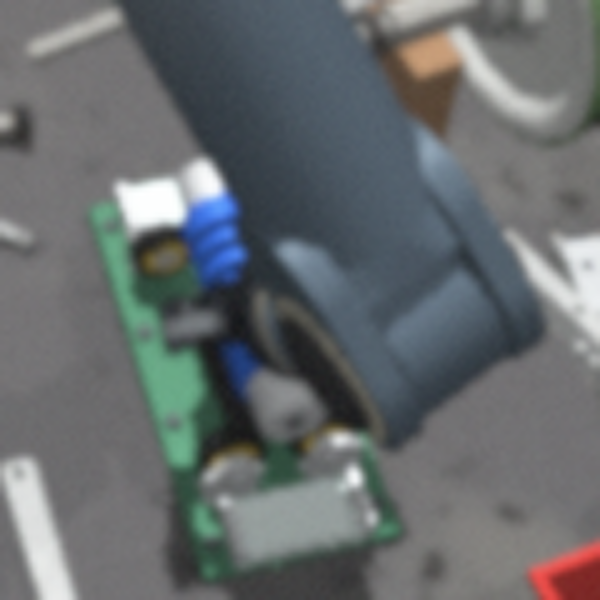

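View pics/s8.png

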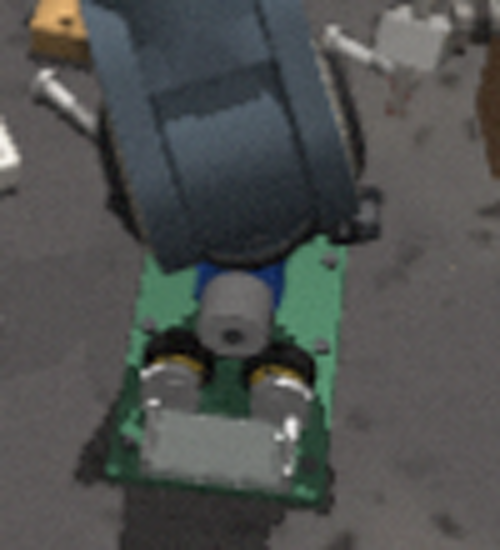

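View pics/wrist8.png

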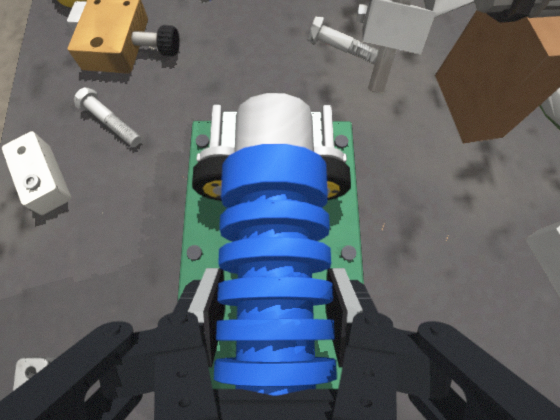

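Run:
```python
from st import *
s=load('wrist8'); p=(0.00236,-0.01356,.6136)
M=R.from_quat(s['rot']); c=s['tcp']+M.apply([p[0],-.0008,p[1]]); e=M.apply([np.cos(p[2]),0,np.sin(p[2])])
crop('wrist8',170,100,370,270,4,'w8c')
for a,b,z in [((192,122),(353,122),.01),((203,141),(342,141),.012),((194.5,252),(348.5,252),.012)]:
    m=(onz(s,*a,z)+onz(s,*b,z))/2; w=onz(s,*b,z)-onz(s,*a,z)
    rx=np.array([np.cos(np.radians(-16.1)),np.sin(np.radians(-16.1))]); ry=np.array([-rx[1],rx[0]])
    print(m.round(4),np.linalg.norm(w).round(4),np.degrees(np.arctan2(w[1],w[0])).round(2),'roller minus rest centreline x',((c-m)[:2]@rx).round(4),'y',((c-m)[:2]@ry).round(4))
```

```text
[ 0.4936 -0.1548  0.01  ] 0.1124 -15.94 roller minus rest centreline x 0.0015 y -0.1259
[ 0.4891 -0.1705  0.012 ] 0.0942 -15.96 roller minus rest centreline x 0.0015 y -0.1096
[ 0.4674 -0.2441  0.012 ] 0.094 -16.05 roller minus rest centreline x 0.002 y -0.0329
```

View pics/w8c.png

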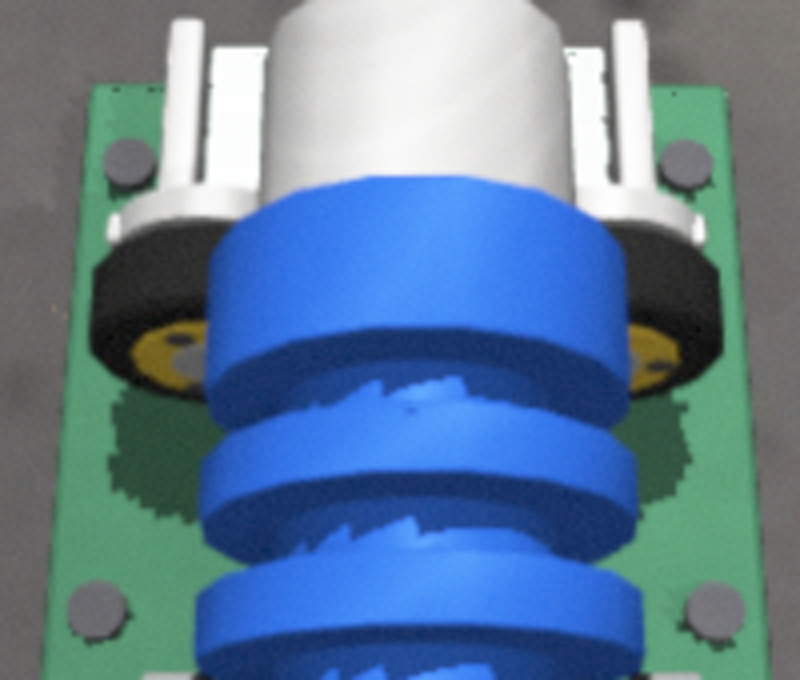

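Emit:
apply_moves([
  [0, 0, 0, -0.001, 0.0014, -0.004, 1],
  [0, 0, 0, 0, 0, -0.005, 1],
  [0, 0, 0, 0, 0, -0.005, 1],
  [0, 0, 0, 0, 0, -0.002, 1],
  [0, 0, 0, 0, 0, 0, 1],
])

```text
time_s: 8.6
tcp_pos: [0.4597, -0.2696, 0.0507]
ee_rot: [0.763, 0.572, 0.241, -0.18]
wrist_force: [0.0, -0.5, -4.3]
finger_gap: 0.0436
```

Run:
```python
from st import *
mid()
save('wrist','wrist9'); mid()
```

```text
t 8.6 tcp [ 0.4597 -0.2696  0.0507] mid [ 0.4573 -0.275   0.0632] az 73.67 pitch -0.16 F [ 0.  -0.5 -4.3] gap 0.0436 q [ 0.35  0.71  0.56  1.92 -0.93  1.23  1.19]
t 8.65 tcp [ 0.4598 -0.2697  0.0509] mid [ 0.4574 -0.275   0.0633] az 73.67 pitch -0.17 F [-0.4 -0.4 -4.7] gap 0.0432 q [ 0.35  0.71  0.56  1.92 -0.93  1.23  1.19]
```

View pics/wrist9.png

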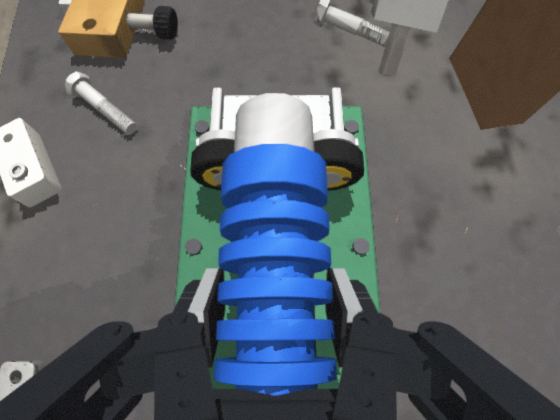

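Emit:
apply_moves([
  [0, 0, 0.3, 0.001, -0.0003, -0.001, 1],
  [0, 0, 0, 0, 0, 0, 1],
  [0, 0, 0, 0, 0, 0, 1],
])

```text
time_s: 8.95
tcp_pos: [0.461, -0.2701, 0.0501]
ee_rot: [0.762, 0.574, 0.241, -0.18]
wrist_force: [0.4, 0.1, -4.2]
finger_gap: 0.0435
```

Run:
```python
from st import *
mid()
s=save('wrist','wrist10'); crop('wrist10',170,90,390,270,3.6,'w10c')
```

```text
t 8.95 tcp [ 0.461  -0.2701  0.0501] mid [ 0.4586 -0.2755  0.0626] az 73.98 pitch -0.18 F [ 0.4  0.1 -4.2] gap 0.0435 q [ 0.35  0.71  0.56  1.91 -0.93  1.23  1.19]
```

View pics/w10c.png

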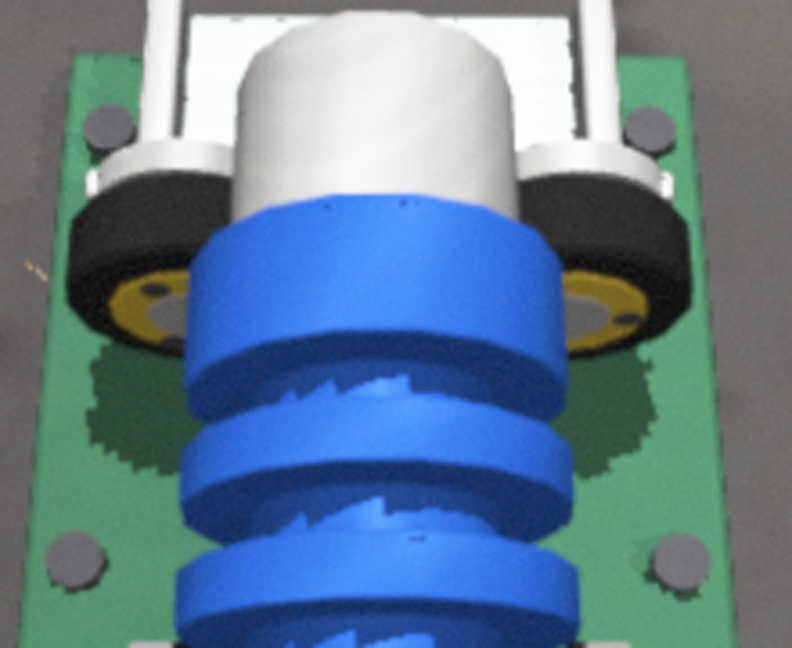

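Emit:
apply_moves([
  [0, 0, 0, 0, 0, -0.001, 1],
  [0, 0, 0, 0, 0, 0, 1],
  [0, 0, 0, 0, 0, -0.001, 1],
  [0, 0, 0, 0, 0, 0, 1],
])

```text
time_s: 9.4
tcp_pos: [0.461, -0.27, 0.0492]
ee_rot: [0.762, 0.574, 0.242, -0.18]
wrist_force: [-2.2, 0.3, 4.2]
finger_gap: 0.0432
```

Emit:
apply_moves([
  [0, 0, 0, 0, 0, 0, -0.1],
  [0, 0, 0, 0, 0, 0, -0.2],
  [0, 0, 0, 0, 0, 0, -0.4],
  [0, 0, 0, 0, 0, 0, -0.6],
  [0, 0, 0, 0, 0, 0, -0.8],
])

```text
time_s: 9.9
tcp_pos: [0.461, -0.2699, 0.048]
ee_rot: [0.762, 0.574, 0.241, -0.18]
wrist_force: [-0.9, 0.7, -0.1]
finger_gap: 0.0767
```

Run:
```python
from st import *
mid()
s=save('wrist','wrist11');s=save('side','side11');s=save('scene','scene11')
```

```text
t 9.9 tcp [ 0.461  -0.2699  0.048 ] mid [ 0.4586 -0.2753  0.0605] az 74.0 pitch -0.18 F [-0.9  0.7 -0.1] gap 0.0767 q [ 0.35  0.72  0.56  1.91 -0.93  1.23  1.19]
```

View pics/wrist11.png

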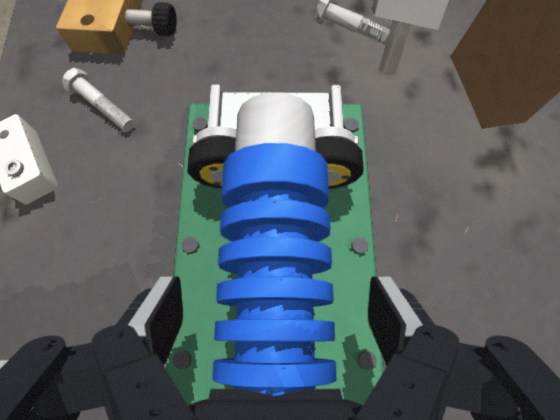

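Emit:
apply_moves([
  [0, 0, 0, 0, 0, 0, -1],
  [0, 0, 0, -0.0025, -0.0083, 0.0123, -1],
  [0, 0, 0, -0.005, -0.0165, 0.0245, -1],
  [0, 0, 0, -0.005, -0.0165, 0.0245, -1],
  [0, 0, 0, -0.006, -0.022, 0.033, -1],
])

```text
time_s: 10.55
tcp_pos: [0.4417, -0.3334, 0.1435]
ee_rot: [0.762, 0.574, 0.24, -0.181]
wrist_force: [0.6, 0.1, 0.5]
finger_gap: 0.0853
```

Emit:
apply_moves([
  [-7, 2, 0, 0, 0, 0.04, -1],
  [-7, 2, 0, 0, 0.01, 0.04, -1],
  [-7, 2, 0, 0.01, 0.02, 0.03, -1],
  [-7, 2, 0, 0, 0.02, 0.01, -1],
  [-5.6, 1.6, 0, 0, 0.02, 0, -1],
])

```text
time_s: 11.05
tcp_pos: [0.4536, -0.2639, 0.2658]
ee_rot: [0.798, 0.602, 0.002, 0.005]
wrist_force: [-0.2, 1.4, 0.3]
finger_gap: 0.0855
```

Run:
```python
from st import *
o=get_obs(); print(o['time_s'],o['qpos'].round(3),o['tcp_pos'],R.from_quat(o['ee_rot']).as_matrix().round(3))
s=save('wrist','wrist12');s=save('side','side12');s=save('scene','scene12'); crop('side12',250,220,350,330,5,'s12')
```

```text
11.05 [-0.284  0.237  0.879  1.887 -0.205  1.1    0.394] [ 0.45359878 -0.2638538   0.26580086] [[ 0.275  0.961  0.009]
 [ 0.961 -0.275 -0.005]
 [-0.003  0.01  -1.   ]]
```

View pics/wrist12.png

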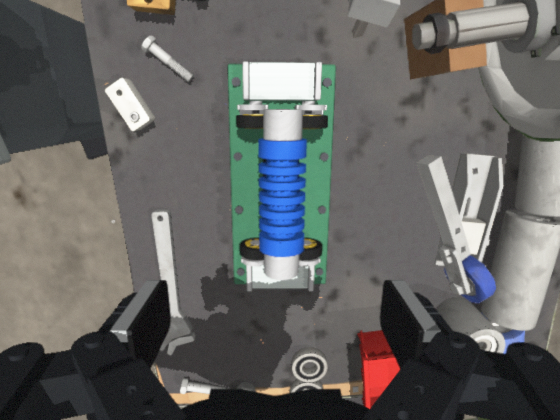

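View pics/s12.png

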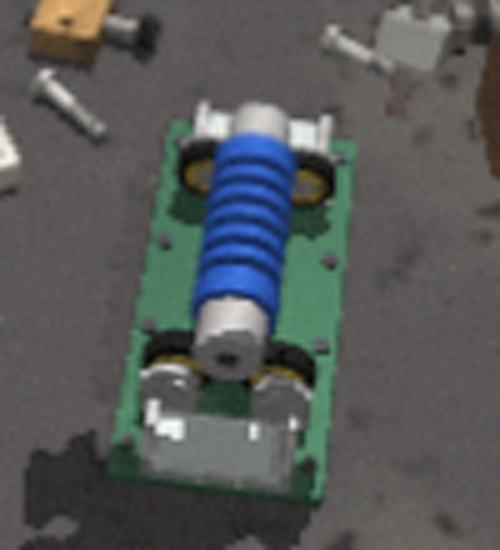

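Run:
```python
from st import *
crop('w2',340,40,440,260,3,'w2c'); crop('w1',235,120,310,320,3,'w1c')
```

```text
(no output)
```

View pics/w2c.png

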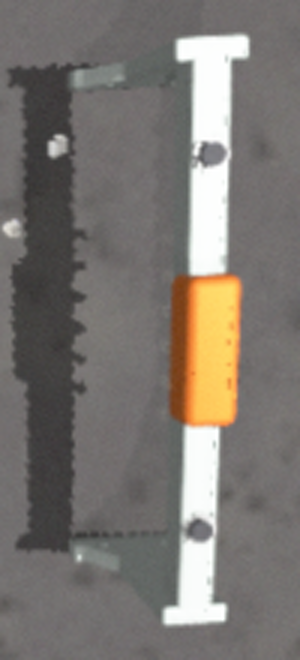

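Emit:
apply_moves([
  [0, 0, 5.87, 0.008, 0.025, 0.03, -1],
  [0, 0, 5.87, 0.008, 0.04, 0.02, -1],
  [0, 0, 5.87, 0.008, 0.044, 0.01, -1],
  [0, 0, 5.87, 0.008, 0.045, 0, -1],
  [0, 0, 5.87, 0.008, 0.045, 0, -1],
])

```text
time_s: 11.7
tcp_pos: [0.4923, -0.0655, 0.3235]
ee_rot: [0.62, 0.784, 0.002, 0.001]
wrist_force: [1.3, -0.6, -0.3]
finger_gap: 0.0856
```

Emit:
apply_moves([
  [0, 0, 5.87, 0.008, 0.045, 0, -1],
  [0, 0, 5.87, 0.008, 0.045, 0, -1],
  [0, 0, 5.87, 0.008, 0.045, 0, -1],
  [0, 0, 5.87, 0.008, 0.045, 0, -1],
  [0, 0, 5.87, 0.008, 0.045, 0, -1],
])

```text
time_s: 12.2
tcp_pos: [0.5334, 0.1595, 0.3228]
ee_rot: [0.401, 0.916, 0.001, 0.0]
wrist_force: [0.1, -0.7, 0.1]
finger_gap: 0.0853
```

Emit:
apply_moves([
  [0, 0, 5.87, 0.008, 0.045, 0, -1],
  [0, 0, 5.87, 0.008, 0.045, 0, -1],
  [0, 0, 5.87, 0.008, 0.045, 0, -1],
  [0, 0, 5.87, 0.008, 0.045, 0, -1],
  [0, 0, 5.87, 0.005, 0.045, 0, -1],
])

```text
time_s: 12.7
tcp_pos: [0.5719, 0.3842, 0.3225]
ee_rot: [0.156, 0.988, 0.001, 0.0]
wrist_force: [0.0, -0.5, 0.5]
finger_gap: 0.0852
```

Run:
```python
from st import *
o=get_obs(); print(o['time_s'],o['qpos'].round(3),o['tcp_pos'],R.from_quat(o['ee_rot']).as_matrix().round(3))
```

```text
12.7 [-0.874  0.445  0.335  1.391 -0.148  1.328  0.723] [0.57194809 0.38422919 0.3224878 ] [[-0.951  0.308  0.   ]
 [ 0.308  0.951  0.002]
 [ 0.     0.002 -1.   ]]
```

Emit:
apply_moves([
  [-7.13, 2.32, 0, 0, 0.004, -0.01, -1],
  [-7.13, 2.32, 0, 0, 0.004, -0.03, -1],
  [-7.13, 2.32, 0, 0, 0.005, -0.03, -1],
  [-7.13, 2.32, 0, 0, 0.005, -0.03, -1],
  [-7.13, 2.32, 0, 0, 0, -0.03, -1],
])

```text
time_s: 13.2
tcp_pos: [0.5714, 0.4024, 0.192]
ee_rot: [0.149, 0.935, -0.318, -0.051]
wrist_force: [0.5, 0.7, 0.2]
finger_gap: 0.0853
```

Emit:
apply_moves([
  [-7.13, 2.32, 0, 0, 0, -0.03, -1],
  [0, 0, 0, 0, 0, -0.012, -1],
  [0, 0, 0, 0, 0, 0, -1],
])

```text
time_s: 13.5
tcp_pos: [0.5698, 0.4012, 0.147]
ee_rot: [0.145, 0.912, -0.379, -0.062]
wrist_force: [1.1, -0.2, 1.3]
finger_gap: 0.0857
```

Run:
```python
from st import *
o=get_obs(); print(o['time_s'],o['qpos'].round(3),o['tcp_pos'],R.from_quat(o['ee_rot']).as_matrix().round(3))
s=save('wrist','wrist13')
```

```text
13.5 [-0.987  0.988  0.397  1.052  0.091  1.817  0.605] [0.56980717 0.40121122 0.14701548] [[-0.95   0.217 -0.223]
 [ 0.311  0.671 -0.673]
 [ 0.004 -0.709 -0.706]]
```

View pics/wrist13.png

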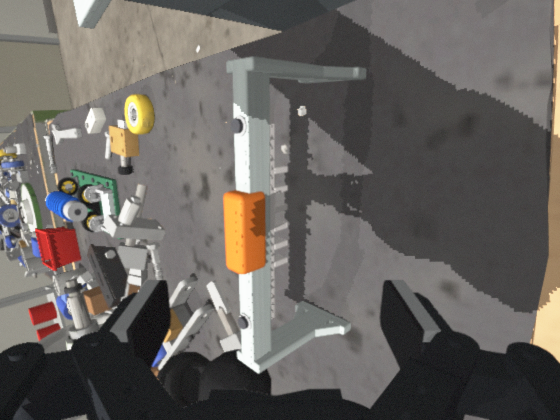

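Run:
```python
from st import *
crop('wrist13',225,110,325,330,3.6 if 0 else 2.7,'w13a')
im=cv2.imread('pics/wrist13.png')[140:300,220:300]; im=cv2.resize(im,None,fx=5,fy=3.7,interpolation=cv2.INTER_CUBIC); im=cv2.convertScaleAbs(im,alpha=1.3); cv2.imwrite('pics/w13b.png',im)
```

```text
(no output)
```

View pics/w13b.png

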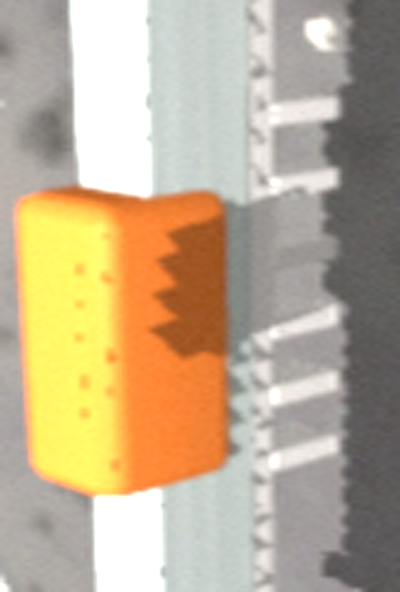

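Run:
```python
from st import *
s=load('wrist13'); g=cv2.cvtColor(s['color'],cv2.COLOR_RGB2GRAY).astype(float)
for cols in [(276,278),(279,281),(282,284),(285,287)]:
    print(cols,[int(x) for x in g[155:275,cols[0]:cols[1]+1].mean(1)])
for v in (169,188,207,225,243,261): print(v,g[v-1:v+2,270:300].mean(0).astype(int).tolist())
```

```text
(276, 278) [130, 130, 129, 127, 129, 128, 127, 128, 126, 128, 129, 132, 155, 174, 183, 182, 182, 180, 155, 128, 124, 123, 124, 123, 125, 123, 125, 125, 124, 128, 131, 135, 156, 177, 182, 174, 149, 132, 134, 131, 131, 130, 130, 129, 129, 128, 126, 129, 129, 131, 130, 125, 116, 115, 115, 117, 115, 120, 126, 126, 127, 127, 125, 127, 127, 129, 129, 130, 130, 127, 123, 131, 160, 178, 176, 163, 141, 125, 123, 123, 123, 124, 128, 128, 129, 130, 129, 133, 152, 175, 182, 183, 180, 167, 140, 124, 122, 123, 125, 129, 130, 128, 131, 129, 132, 139, 162, 177, 181, 180, 173, 150, 127, 120, 122, 121, 122, 120, 121, 121]
(279, 281) [127, 128, 126, 126, 124, 124, 127, 126, 126, 127, 129, 139, 162, 178, 180, 180, 180, 168, 143, 130, 126, 123, 127, 126, 126, 124, 121, 123, 126, 127, 131, 146, 168, 181, 178, 155, 133, 131, 130, 130, 130, 130, 131, 130, 131, 127, 128, 131, 128, 129, 125, 120, 116, 115, 115, 117, 121, 125, 126, 124, 125, 124, 125, 125, 125, 127, 129, 129, 128, 125, 142, 168, 180, 181, 168, 139, 125, 123, 120, 120, 121, 122, 126, 131, 132, 131, 134, 153, 173, 182, 181, 178, 164, 138, 124, 1
[... 1473 characters left out ...]
31, 156, 189, 184, 172, 171, 172, 174, 175, 177, 179, 178, 179, 178, 175, 135, 86, 74, 72, 71, 71, 69, 70, 71, 70, 71, 70, 73]
207 [109, 115, 115, 117, 121, 122, 121, 118, 118, 118, 117, 117, 115, 116, 116, 115, 110, 95, 78, 72, 74, 73, 72, 73, 73, 73, 71, 71, 69, 68]
225 [110, 113, 114, 115, 120, 123, 123, 126, 132, 135, 146, 155, 163, 170, 174, 178, 184, 155, 112, 86, 72, 73, 70, 73, 73, 71, 72, 73, 72, 72]
243 [138, 128, 141, 155, 152, 145, 150, 152, 158, 164, 170, 174, 176, 175, 177, 178, 181, 154, 113, 85, 70, 69, 68, 70, 68, 68, 68, 70, 69, 70]
261 [161, 155, 149, 155, 153, 153, 153, 159, 166, 172, 174, 177, 177, 177, 179, 175, 174, 149, 103, 76, 71, 68, 67, 69, 68, 68, 71, 70, 69, 69]
```

```bash
cat > comb.py <<'E'
from st import *
s=load('wrist13'); M=R.from_quat(s['rot'])
tips=[onz(s,u,v,.0587) for u,v in zip([287.2,287.1,287.2,287.4,287.5,287.3],[168.7,187.6,206.6,224.8,242.7,259.9])]
E
python3 - <<'E'
from comb import *
tips=np.array(tips); print(tips.round(4)); d=np.diff(tips,axis=0); print(np.linalg.norm(d,axis=1).round(4), np.degrees(np.arctan2((tips[-1]-tips[0])[1],(tips[-1]-tips[0])[0])))
c=tips.mean(0); print('teeth centre',c)
ty=np.array([np.cos(np.radians(162)),np.sin(np.radians(162)),0]); print('along az162 from tcp',(c-s['tcp'])@ty, 'world coordinate',c@ty)
# grip: orange mask
h=cv2.cvtColor(cv2.imread('pics/wrist13.png'),cv2.COLOR_BGR2HSV); m=cv2.inRange(h,(3,120,80),(22,255,255)); 
cs,_=cv2.findContours(m[180:285,215:275],cv2.RETR_EXTERNAL,cv2.CHAIN_APPROX_NONE); b=max(cs,key=cv2.contourArea)[:,0]+[215,180]
print(b.min(0),b.max(0))
for u in (232,246,248,260,264):
    col=b[b[:,0]==u][:,1]; print(u,col.min(),col.max())
# bar ends on north top edge z=.098, x=7: 
# edge u at lit/shade boundary; grip edge x=+10,z=.108 u~?
for nm,(u0,v0,u1,v1),z in [('grip top/north edge',(244.5,192.5,246,272.5),.108),('grip bottom north',(264.5,194,265.3,267),.084)]:
    A=onz(s,u0,v0,z);B=onz(s,u1,v1,z); print(nm,A.round(4),B.round(4),np.linalg.norm(A-B).round(4),'centre along',((A+B)/2@ty).round(4))
print('w1,w2 grip centre along', [np.array(q)@ty[:2] for q in [(0.5467,0.3236),(0.5468,.3204)]])
E
```

```text
[[0.5139 0.3378 0.0587]
 [0.5271 0.3336 0.0587]
 [0.5407 0.3295 0.0587]
 [0.5542 0.3256 0.0587]
 [0.5678 0.3216 0.0587]
 [0.5812 0.3172 0.0587]]
[0.0138 0.0142 0.014  0.0142 0.0141] -16.980128510643205
teeth centre [0.54747529 0.32756    0.0587    ]
along az162 from tcp -0.0015206047704068293 world coordinate -0.4194583404141096
[223 191] [265 273]
232 191 270
246 193 272
248 194 272
260 192 267
264 195 265
grip top/north edge [0.5249 0.3454 0.108 ] [0.5758 0.3285 0.108 ] 0.0537 centre along -0.4193
grip bottom north [0.5282 0.3363 0.084 ] [0.5793 0.3201 0.084 ] 0.0535 centre along -0.4252
w1,w2 grip centre along [np.float64(-0.4199446980788274), np.float64(-0.42102865811245677)]
```

Run:
```python
from st import *
s=load('wrist12'); crop('wrist12',220,50,345,295,2.4,'w12c')
g=s['color'].astype(int)
print(s['tcp'])
for v in range(100,290): print(v,g[v,279:287].mean(0).astype(int).tolist(),end=' ; ' if v%6 else '\n')
```

```text
[ 0.45359878 -0.2638538   0.26580086]
100 [80, 99, 88] ; 101 [44, 73, 58] ; 102 [47, 80, 62]
103 [63, 109, 83] ; 104 [78, 135, 103] ; 105 [83, 144, 110] ; 106 [84, 145, 110] ; 107 [85, 146, 111] ; 108 [93, 146, 115]
109 [146, 151, 148] ; 110 [226, 226, 225] ; 111 [220, 219, 218] ; 112 [232, 232, 231] ; 113 [233, 233, 232] ; 114 [232, 232, 231]
115 [232, 231, 231] ; 116 [231, 231, 231] ; 117 [232, 232, 231] ; 118 [233, 232, 232] ; 119 [233, 233, 233] ; 120 [234, 234, 233]
121 [234, 234, 233] ; 122 [234, 234, 233] ; 123 [235, 235, 234] ; 124 [235, 234, 234] ; 125 [235, 234, 233] ; 126 [234, 234, 232]
127 [233, 232, 232] ; 128 [233, 233, 232] ; 129 [234, 233, 232] ; 130 [234, 234, 233] ; 131 [235, 235, 234] ; 132 [235, 235, 233]
133 [235, 235, 234] ; 134 [235, 234, 233] ; 135 [234, 234, 233] ; 136 [235, 234, 233] ; 137 [234, 234, 233] ; 138 [232, 232, 231]
139 [224, 224, 224] ; 140 [177, 179, 191] ; 141 [80, 116, 202] ; 142 [65, 131, 242] ; 143 [64, 132, 243] ; 144 [63, 130, 243]
145 [64, 132, 243] ; 146 [63, 131, 243] ; 147 [62, 131, 243] ; 148 [64, 131, 243] ; 149 [63, 131, 243] ; 150
[... 2201 characters left out ...]
, 213, 231] ; 258 [232, 232, 232]
259 [233, 232, 231] ; 260 [232, 232, 231] ; 261 [233, 233, 232] ; 262 [233, 232, 231] ; 263 [234, 233, 233] ; 264 [234, 234, 233]
265 [233, 233, 232] ; 266 [234, 233, 232] ; 267 [232, 231, 231] ; 268 [232, 231, 230] ; 269 [231, 230, 229] ; 270 [231, 231, 230]
271 [232, 232, 231] ; 272 [233, 232, 231] ; 273 [232, 232, 231] ; 274 [232, 231, 230] ; 275 [232, 231, 231] ; 276 [232, 231, 230]
277 [232, 232, 230] ; 278 [230, 230, 229] ; 279 [221, 221, 220] ; 280 [185, 189, 186] ; 281 [153, 159, 155] ; 282 [141, 149, 144]
283 [140, 146, 142] ; 284 [140, 146, 141] ; 285 [142, 147, 144] ; 286 [138, 144, 140] ; 287 [135, 141, 137] ; 288 [98, 101, 99]
289 [66, 66, 65] ;
```

View pics/w12c.png

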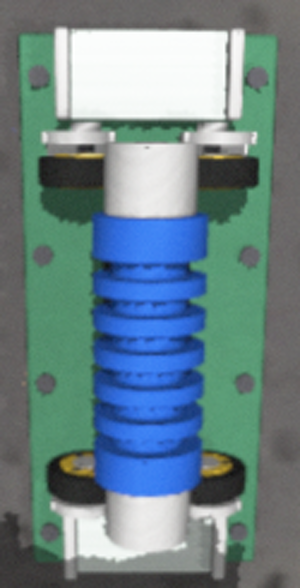

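Run:
```python
from st import *
s=load('wrist12')
S=[55,38.5,31.5,24.5,17.5,10.5,3.5,-3.5,-10.5,-17.5,-24.5,-38.5,-55]; V=[140.5,159.1,167.6,175,182.6,190,197.6,205,212.5,219.4,226.6,240.7,256.4]
a=np.radians(74); ry=np.array([np.cos(a),np.sin(a),0]); rx=np.array([np.sin(a),-np.cos(a),0])
# journal/axis u centre: body edges
y=np.array([onz(s,283,v,.0847)@ry for v in V]); r=y-np.array(S)/1000; print((r*1000).round(2), np.polyfit(np.array(S)/1000,y,1))
f=lambda u,v,z: onz(s,220+u/2.4,50+v/2.4,z)
# body lateral edges at axis height approx (silhouette): left/right at rows
for v,l,rr in((240,92,208),(475,95,203),(180,104,198),(520,107,187)):
    m=(f(l,v,.07)+f(rr,v,.07))/2; print('roller x',m@rx, m.round(4))
C=[f(22,35,.01),f(278,38,.01),f(33,560,.01),f(252,560,.01)]
S4=[f(68,30,.02),f(232,30,.02),f(68,115,.02),f(232,115,.02)]
print(np.round(C,4)); m=(C[0]+C[1])/2; print('top end mid',m@rx,m@ry-.125,'w',np.linalg.norm(C[0]-C[1]), 'ang',np.degrees(np.arctan2(*(C[1]-C[0])[1::-1])), np.degrees(np.arctan2(*(C[0]-C[2])[1::-1])),np.degrees(np.arctan2(*(C[1]-C[3])[1::-1])))
m=np.mean(S4,0); print('seat',m@rx,m@ry-.107, np.linalg.norm(S4[0]-S4[1]))
print('tcp',s['tcp']@rx,s['tcp']@ry)
```

```text
[-138.17 -137.99 -138.6  -138.3  -138.25 -138.1  -138.22 -138.24 -138.43
 -138.13 -138.21 -138.32 -137.96] [ 0.99905663 -0.1382226 ]
roller x 0.5164736487582814 [ 0.4708 -0.2318  0.07  ]
roller x 0.5167698675237523 [ 0.4444 -0.3251  0.07  ]
roller x 0.5166896101878075 [ 0.4772 -0.2102  0.07  ]
roller x 0.5160653516457677 [ 0.4381 -0.3446  0.07  ]
[[ 0.4416 -0.1395  0.01  ]
 [ 0.5468 -0.1705  0.01  ]
 [ 0.3707 -0.3768  0.01  ]
 [ 0.4774 -0.4078  0.01  ]]
top end mid 0.517808021847388 -0.13779486744284464 w 0.10973652293160596 ang -16.43460331224017 73.36934783970561 73.67939027393658
seat 0.5175335523993079 -0.13551585470501215 0.0683641886990319
tcp 0.5087551017548219 -0.1286037839940117
```

Emit:
apply_moves([
  [7.13, -2.32, 0, 0, 0, 0.03, -1],
  [7.13, -2.32, 0, 0, 0, 0.03, -1],
  [7.13, -2.32, 0, -0.004, -0.015, 0.01, -1],
  [7.13, -2.32, 0, -0.004, -0.015, 0, -1],
  [7.13, -2.32, 0, -0.005, -0.017, 0, -1],
])

```text
time_s: 14.05
tcp_pos: [0.559, 0.3548, 0.229]
ee_rot: [0.157, 0.986, -0.055, -0.005]
wrist_force: [-0.3, -0.8, 0.3]
finger_gap: 0.0855
```

Emit:
apply_moves([
  [7.13, -2.32, 0, -0.005, -0.017, 0, -1],
  [0, 0, 0, -0.004, -0.015, -0.01, -1],
  [0, 0, 0, 0, 0, 0, -1],
])

```text
time_s: 14.35
tcp_pos: [0.549, 0.3186, 0.2167]
ee_rot: [0.16, 0.987, 0.004, 0.003]
wrist_force: [0.7, 0.4, 0.9]
finger_gap: 0.0852
```

Run:
```python
from st import *
o=get_obs(); print(o['time_s'],o['qpos'].round(3),o['tcp_pos'],R.from_quat(o['ee_rot']).as_matrix().round(3))
s=save('wrist','wrist14')
```

```text
14.35 [-0.818  0.417  0.31   1.675 -0.145  1.062  0.786] [0.54895232 0.31863759 0.21671565] [[-0.949  0.316  0.007]
 [ 0.316  0.949  0.007]
 [-0.004  0.009 -1.   ]]
```

View pics/wrist14.png

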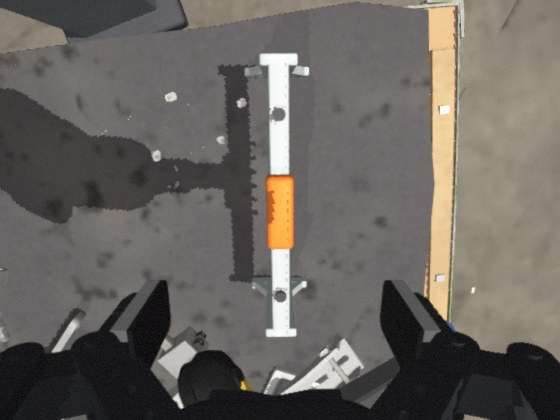

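Run:
```python
from st import *
s=load('wrist14'); im=s['color']
h=cv2.cvtColor(im,cv2.COLOR_RGB2HSV); m=cv2.inRange(h,(3,120,80),(22,255,255))[160:270,250:310]
cs,_=cv2.findContours(m,cv2.RETR_EXTERNAL,cv2.CHAIN_APPROX_NONE); r=cv2.minAreaRect(max(cs,key=cv2.contourArea)); print(r); 
c=(r[0][0]+250,r[0][1]+160); G=onz(s,*c,.108); print('grip',G, 'tcp',s['tcp'])
A=onz(s,279.3,58,.098);B=onz(s,281.5,330,.098); print(A,B,np.linalg.norm(A-B),np.degrees(np.arctan2(*(A-B)[1::-1])))
M=R.from_quat(s['rot']); print('grip rel tool',M.inv().apply(G-s['tcp']), 'bar mid rel tool',M.inv().apply((A+B)/2-s['tcp']))
ty=np.array([np.cos(np.radians(162)),np.sin(np.radians(162)),0]); print(G@ty,((A+B)/2)@ty)
```

```text
((29.5, 50.5), (27.0, 75.0), 0.0)
grip [0.54644124 0.32327145 0.108     ] tcp [0.54895232 0.31863759 0.21671565]
[0.44808934 0.35560196 0.098     ] [0.64842386 0.29188247 0.098     ] 0.2102239137855411 162.35593098155124
grip rel tool [0.00428421 0.00259979 0.10872791] bar mid rel tool [0.00275059 0.00352688 0.11874318]
-0.4198001308657397 -0.4213811678190539
```

Emit:
apply_moves([
  [-0.4, 0.4, 0.6, -0.002, 0.004, -0.03, -1],
  [0, 0, 0, 0, 0, -0.035, -1],
  [0, 0, 0, 0, 0, -0.02, -1],
  [0, 0, 0, 0, 0, 0, -1],
])

```text
time_s: 14.8
tcp_pos: [0.5446, 0.3296, 0.1246]
ee_rot: [0.15, 0.989, -0.003, -0.004]
wrist_force: [0.4, -0.1, 0.2]
finger_gap: 0.0858
```

Run:
```python
from st import *
o=get_obs(); print(o['time_s'],o['qpos'].round(3),o['tcp_pos'],R.from_quat(o['ee_rot']).as_matrix().round(3))
s=save('wrist','wrist15')
```

```text
14.8 [-0.81   0.523  0.279  1.74  -0.175  0.913  0.813] [0.54458931 0.32960861 0.12463647] [[-0.955  0.296 -0.009]
 [ 0.296  0.955 -0.005]
 [ 0.007 -0.007 -1.   ]]
```

View pics/wrist15.png

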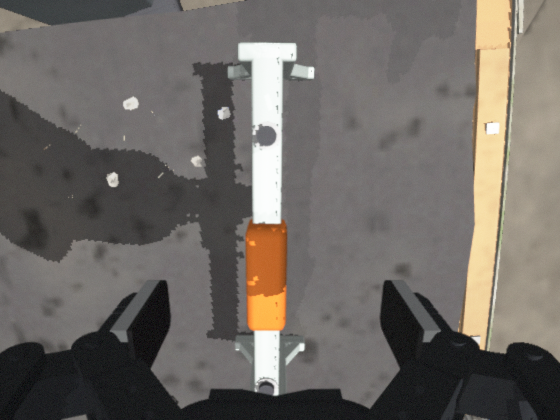

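Emit:
apply_moves([
  [0, 0, 0, 0, 0, 0, -1],
  [0, 0, 0, 0, 0, 0, -1],
])

```text
time_s: 15.05
tcp_pos: [0.5468, 0.3298, 0.1278]
ee_rot: [0.15, 0.989, -0.001, -0.001]
wrist_force: [-0.0, -0.6, -0.2]
finger_gap: 0.0855
```

```bash
cat > grip.py <<'E'
from st import *
import sys
o=get_obs(); print(o['time_s'],o['qpos'].round(3),o['tcp_pos'],R.from_quat(o['ee_rot']).as_matrix().round(3).tolist())
n=sys.argv[1]; s=save('wrist',n); im=s['color']
h=cv2.cvtColor(im,cv2.COLOR_RGB2HSV); m=cv2.inRange(h,(3,120,80),(22,255,255)); m[:,:200]=0; m[:,350:]=0; m[:100]=0
cs,_=cv2.findContours(m,cv2.RETR_EXTERNAL,cv2.CHAIN_APPROX_NONE); r=cv2.minAreaRect(max(cs,key=cv2.contourArea)); print(r)
G=onz(s,*r[0],.108); M=R.from_quat(s['rot']); print('grip',G,'rel tool',M.inv().apply(G-s['tcp']))
E
python3 grip.py wrist16
```

```text
15.05 [-0.81   0.52   0.281  1.737 -0.175  0.912  0.813] [0.54678644 0.32975638 0.12779742] [[-0.955, 0.297, -0.003], [0.297, 0.955, -0.002], [0.003, -0.003, -1.0]]
((264.0, 268.0), (40.0, 110.0), 0.0)
grip [0.54497275 0.32398265 0.108     ] rel tool [-3.25492355e-05 -5.99820749e-03  1.98137266e-02]
```

Emit:
apply_moves([
  [0, 0, -0.3, -0.0018, -0.0058, -0.01, -1],
  [0, 0, 0, 0, 0, -0.02, -1],
  [0, 0, 0, 0, 0, -0.017, -1],
  [0, 0, 0, 0, 0, 0, -1],
  [0, 0, 0, 0, 0, 0, -1],
])

```text
time_s: 15.6
tcp_pos: [0.5436, 0.3226, 0.0783]
ee_rot: [0.153, 0.988, -0.003, -0.003]
wrist_force: [0.0, -0.6, 0.7]
finger_gap: 0.0853
```

```bash
python3 grip.py wrist17
```

```text
15.6 [-0.793  0.573  0.266  1.782 -0.196  0.82   0.831] [0.54360516 0.32255265 0.07834391] [[-0.953, 0.302, -0.007], [0.302, 0.953, -0.005], [0.005, -0.007, -1.0]]
((281.5, 322.5), (145.0, 55.0), 90.0)
grip [0.54313435 0.32469739 0.108     ] rel tool [ 0.00125272  0.00170301 -0.02966203]
```

View pics/wrist17.png

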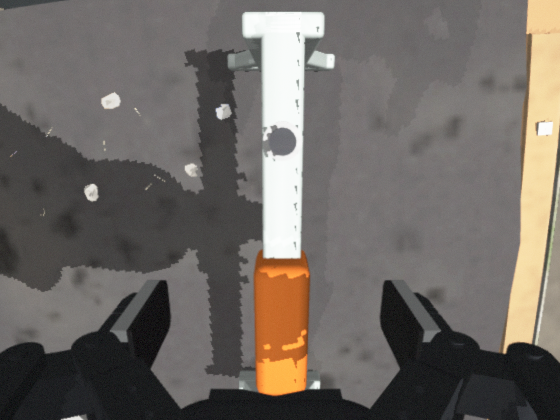

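Emit:
apply_moves([
  [0, 0, 0, 0.0005, 0.0016, 0, -1],
  [0, 0, 0, 0, 0, 0, -0.3],
  [0, 0, 0, 0, 0, 0, 0.1],
  [0, 0, 0, 0, 0, 0, 0.3],
  [0, 0, 0, 0, 0, 0, 0.4],
], grip_force=60)

```text
time_s: 16.15
tcp_pos: [0.5441, 0.3245, 0.0785]
ee_rot: [0.153, 0.988, -0.003, -0.003]
wrist_force: [0.7, -0.1, -0.3]
finger_gap: 0.0285
```

Emit:
apply_moves([
  [0, 0, 0, 0, 0, 0, 0.5],
  [0, 0, 0, 0, 0, 0, 0.7],
  [0, 0, 0, 0, 0, 0, 1],
  [0, 0, 0, 0, 0, 0, 1],
  [0, 0, 0, 0, 0, 0, 1],
])

```text
time_s: 16.65
tcp_pos: [0.5442, 0.3247, 0.0786]
ee_rot: [0.153, 0.988, -0.002, -0.003]
wrist_force: [-1.0, -0.2, 1.2]
finger_gap: 0.0192
```

```bash
python3 grip.py wrist18; python3 -c "
from h import *
print(get_obs()['wrist_force'],get_obs()['finger_gap'])"
```

```text
16.65 [-0.795  0.575  0.265  1.779 -0.196  0.822  0.829] [0.54420888 0.32474052 0.07856467] [[-0.953, 0.302, -0.006], [0.302, 0.953, -0.004], [0.005, -0.006, -1.0]]
((275.0, 322.5), (56.0, 145.0), 0.0)
grip [0.5431611  0.32458947 0.108     ] rel tool [ 0.00109894 -0.00062976 -0.02942712]
[-0.30477842  0.20922697  2.54942814] 0.019209728730980844
```

View pics/wrist18.png

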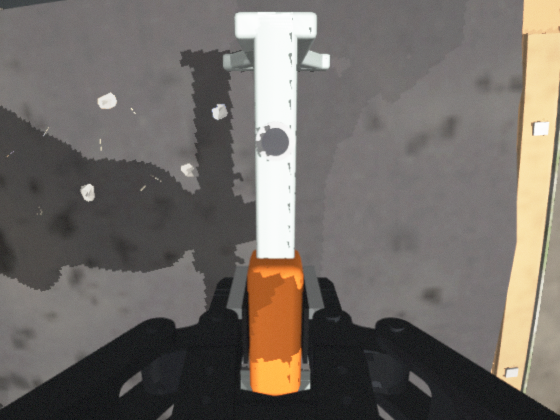

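Emit:
apply_moves([
  [0, 0, 0, 0, 0, 0.01, 1],
  [0, 0, 0, 0, 0, 0.03, 1],
  [0, 0, 0, 0, 0, 0.045, 1],
  [0, 0, 0, 0, 0, 0.045, 1],
  [0, 0, 0, 0, 0, 0.045, 1],
])

```text
time_s: 17.2
tcp_pos: [0.5432, 0.3236, 0.2543]
ee_rot: [0.153, 0.988, -0.004, -0.004]
wrist_force: [0.6, 0.4, -4.6]
finger_gap: 0.019
```

Emit:
apply_moves([
  [0, 0, 0, 0, 0, 0.045, 1],
  [0, 0, -3, -0.003, -0.015, 0.03, 1],
  [0, 0, -6, -0.006, -0.035, 0, 1],
  [0, 0, -6.8, -0.006, -0.045, 0, 1],
  [0, 0, -6.8, -0.006, -0.045, 0, 1],
])

```text
time_s: 17.7
tcp_pos: [0.5218, 0.1826, 0.3278]
ee_rot: [0.345, 0.938, -0.003, -0.004]
wrist_force: [0.4, -0.9, -3.9]
finger_gap: 0.0192
```

```bash
python3 grip.py wrist19; python3 -c "
from h import *
print(get_obs()['wrist_force'],get_obs()['moment'],get_obs()['finger_gap'])"
```

```text
17.7 [-0.781  0.205  0.444  1.709 -0.093  1.259  0.55 ] [0.52181044 0.18257855 0.32778157] [[-0.761, 0.648, -0.01], [0.648, 0.761, -0.003], [0.006, -0.008, -1.0]]
((275.0, 323.0), (144.0, 56.0), 90.0)
grip [0.64140691 0.07713685 0.108     ] rel tool [-0.1606635  -0.00088315  0.21888734]
[ -1.85443196 -10.1869127   -5.32228775] [-1.10805406  0.19423833 -0.06779944] 0.019069599015553277
```

View pics/wrist19.png

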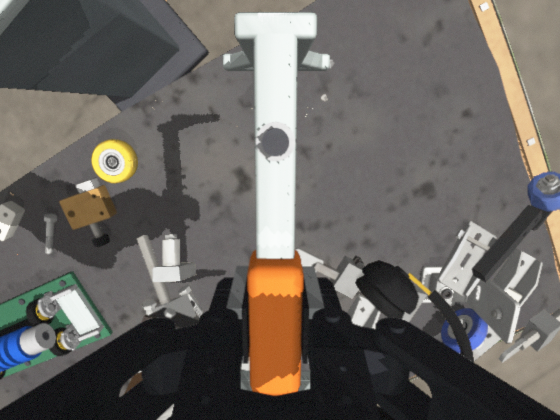

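Emit:
apply_moves([
  [0, 0, -6.5, -0.006, -0.045, 0, 1],
  [0, 0, -6.5, -0.006, -0.045, 0, 1],
  [0, 0, -6.5, -0.006, -0.045, 0, 1],
  [0, 0, -6.5, -0.006, -0.045, 0, 1],
  [0, 0, -6.5, -0.006, -0.045, 0, 1],
])

```text
time_s: 18.25
tcp_pos: [0.4916, -0.0424, 0.328]
ee_rot: [0.594, 0.804, -0.001, -0.005]
wrist_force: [0.5, -1.0, -4.0]
finger_gap: 0.0188
```

Emit:
apply_moves([
  [0, 0, -6.5, -0.006, -0.045, 0, 1],
  [0, 0, -6.5, -0.006, -0.045, 0, 1],
  [0, 0, -6.5, -0.006, -0.045, 0, 1],
  [0, 0, -6.5, -0.006, -0.04, 0, 1],
  [0, 0, -3, -0.003, -0.015, 0, 1],
])

```text
time_s: 18.75
tcp_pos: [0.4633, -0.2353, 0.3284]
ee_rot: [0.779, 0.627, -0.001, -0.004]
wrist_force: [-0.7, 0.5, -4.2]
finger_gap: 0.019
```

Emit:
apply_moves([
  [0, 0, 0, 0, 0, -0.02, 1],
  [0, 0, 0, 0, 0, -0.02, 1],
  [0, 0, 0, 0, 0, 0, 1],
  [0, 0, 0, 0, 0, 0, 1],
])

```text
time_s: 19.15
tcp_pos: [0.4659, -0.2299, 0.2884]
ee_rot: [0.775, 0.632, -0.0, -0.005]
wrist_force: [0.5, -0.1, -3.3]
finger_gap: 0.0189
```

```bash
cat > pl.py <<'E'
from st import *
import sys
def rep():
    o=get_obs(); M=R.from_quat(o['ee_rot']).as_matrix(); a=np.radians(74); ry=np.array([np.cos(a),np.sin(a),0]); rx=np.array([np.sin(a),-np.cos(a),0])
    t=np.array(o['tcp_pos']); print(round(o['time_s'],2),'tcp',t.round(4),'x',(t@rx).round(4),'y',(t@ry).round(4),'toolx az',np.degrees(np.arctan2(M[1,0],M[0,0])).round(2),'d',M[:,2].round(4),'tooly z',M[2,1].round(4),'F',o['wrist_force'].round(1),'gap',round(o['finger_gap'],4),'q',o['qpos'].round(2))
if __name__=='__main__':
    rep(); save('wrist',sys.argv[1])
E
python3 pl.py wrist20
```

```text
19.15 tcp [ 0.4659 -0.2299  0.2884] x 0.5113 y -0.0926 toolx az 78.36 d [-0.0063  0.0067 -1.    ] tooly z -0.0075 F [ 0.5 -0.1 -3.3] gap 0.0189 q [-0.33  0.21  0.84  1.85 -0.17  1.16  0.37]
```

View pics/wrist20.png

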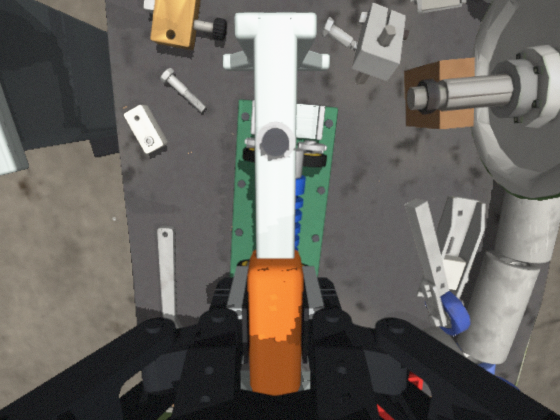

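Emit:
apply_moves([
  [0, 0, -2.2, -0.003, -0.022, -0.02, 1],
  [0, 0, -2.2, -0.0027, -0.0215, -0.03, 1],
  [0, 0, 0, 0, 0, -0.04, 1],
  [0, 0, 0, 0, 0, -0.02, 1],
  [0, 0, 0, 0, 0, 0, 1],
])

```text
time_s: 19.7
tcp_pos: [0.4594, -0.2727, 0.1766]
ee_rot: [0.799, 0.601, -0.001, -0.006]
wrist_force: [-1.6, 0.7, -4.1]
finger_gap: 0.0191
```

Emit:
apply_moves([
  [0, 0, 0, 0, 0, 0, 1],
])

```text
time_s: 19.8
tcp_pos: [0.4615, -0.2744, 0.1797]
ee_rot: [0.799, 0.602, 0.001, -0.003]
wrist_force: [-0.0, -0.5, -3.9]
finger_gap: 0.0194
```

```bash
python3 pl.py wrist21
```

```text
19.8 tcp [ 0.4615 -0.2744  0.1797] x 0.5193 y -0.1365 toolx az 73.97 d [-0.0028  0.0055 -1.    ] tooly z -0.0042 F [-0.  -0.5 -3.9] gap 0.0194 q [-0.17  0.38  0.81  1.95 -0.34  0.96  0.52]
```

View pics/wrist21.png

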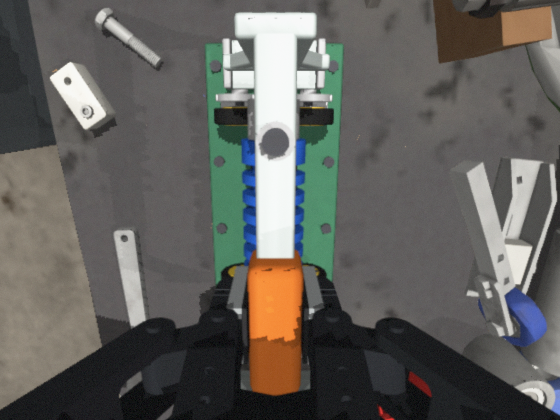

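Run:
```python
from st import *
crop('wrist21',195,20,355,290,2.2,'w21c')
s=load('wrist21'); g=s['color'].astype(int)
for u0 in (247,301):
  print(u0,[(v,int(g[v,u0:u0+5,2].mean())) for v in range(132,262)])
```

```text
247 [(132, 103), (133, 103), (134, 100), (135, 94), (136, 89), (137, 90), (138, 97), (139, 100), (140, 99), (141, 107), (142, 118), (143, 125), (144, 132), (145, 133), (146, 134), (147, 140), (148, 147), (149, 147), (150, 139), (151, 122), (152, 130), (153, 147), (154, 166), (155, 180), (156, 188), (157, 190), (158, 189), (159, 188), (160, 190), (161, 191), (162, 190), (163, 189), (164, 167), (165, 112), (166, 57), (167, 45), (168, 49), (169, 62), (170, 77), (171, 100), (172, 112), (173, 117), (174, 121), (175, 138), (176, 166), (177, 179), (178, 181), (179, 182), (180, 183), (181, 184), (182, 186), (183, 187), (184, 180), (185, 139), (186, 78), (187, 63), (188, 75), (189, 94), (190, 112), (191, 118), (192, 117), (193, 118), (194, 119), (195, 139), (196, 165), (197, 176), (198, 180), (199, 180), (200, 182), (201, 185), (202, 185), (203, 184), (204, 168), (205, 123), (206, 81), (207, 77), (208, 100), (209, 115), (210, 118), (211, 117), (212, 118), (213, 120), (214, 131), (215, 156), (216, 170), (217, 177), (218, 178), (219, 180), (220, 182), (221, 183), (222, 181), (223, 169), (224, 1
[... 1299 characters left out ...]
03, 114), (204, 112), (205, 109), (206, 109), (207, 111), (208, 113), (209, 115), (210, 114), (211, 114), (212, 119), (213, 125), (214, 128), (215, 128), (216, 125), (217, 125), (218, 123), (219, 123), (220, 121), (221, 116), (222, 113), (223, 110), (224, 110), (225, 111), (226, 113), (227, 113), (228, 113), (229, 113), (230, 118), (231, 123), (232, 126), (233, 127), (234, 125), (235, 124), (236, 121), (237, 118), (238, 118), (239, 114), (240, 111), (241, 108), (242, 109), (243, 111), (244, 111), (245, 113), (246, 111), (247, 114), (248, 116), (249, 117), (250, 119), (251, 118), (252, 117), (253, 115), (254, 113), (255, 108), (256, 106), (257, 99), (258, 96), (259, 95), (260, 95), (261, 96)]
```

View pics/w21c.png

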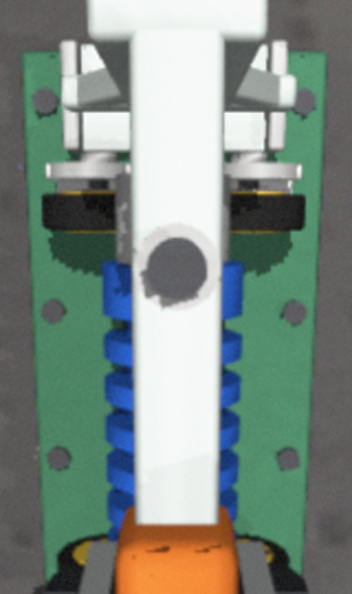

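Run:
```python
from st import *
s=load('wrist21')
a=np.radians(74); ry=np.array([np.cos(a),np.sin(a),0]); rx=np.array([np.sin(a),-np.cos(a),0])
S=[38.5,31.5,24.5,17.5,10.5,3.5,-3.5,-10.5,-17.5]; V=[164.9,175.3,185.2,195.2,204.9,214.7,224,233.3,242]
x0=.5166
z=.077
for it in range(3):
    P=[onz(s,249,v,z) for v in V]; off=np.mean([p@rx for p in P])-x0; z=.0617+np.sqrt(.023**2-off**2)
r=np.array([p@ry for p in P])-np.array(S)/1000; print(off,z,(r*1000).round(2),r.mean(), 'tcp y',s['tcp']@ry)
C=[onz(s,195+u/2.2,20+v/2.2,.01) for u,v in((23,53),(327,53))]; m=(C[0]+C[1])/2; print('rest',m@rx,m@ry-.125,np.linalg.norm(C[0]-C[1]),np.degrees(np.arctan2(*(C[1]-C[0])[1::-1])))
```

```text
-0.01697472642540232 0.07721962186339436 [-138.41 -138.53 -138.41 -138.46 -138.4  -138.53 -138.39 -138.37 -137.99] -0.13838647210563215 tcp y -0.13653546805343902
rest 0.5170537329198516 -0.13740787926142964 0.11044112129607987 -16.02942049119208
```

Emit:
apply_moves([
  [0, 0, 0, -0.0011, 0.0006, -0.02, 1],
  [0, 0, 0, 0, 0, -0.02, 1],
  [0, 0, 0, 0, 0, -0.015, 1],
  [0, 0, 0, 0, 0, 0, 1],
  [0, 0, 0, 0, 0, 0, 1],
])

```text
time_s: 20.35
tcp_pos: [0.46, -0.2739, 0.1244]
ee_rot: [0.799, 0.601, 0.001, -0.003]
wrist_force: [-0.5, 0.3, -4.6]
finger_gap: 0.0191
```

```bash
python3 pl.py wrist22
```

```text
20.35 tcp [ 0.46   -0.2739  0.1244] x 0.5177 y -0.1364 toolx az 73.92 d [-0.0031  0.0058 -1.    ] tooly z -0.0046 F [-0.5  0.3 -4.6] gap 0.0191 q [-0.12  0.45  0.76  2.   -0.42  0.85  0.59]
```

View pics/wrist22.png

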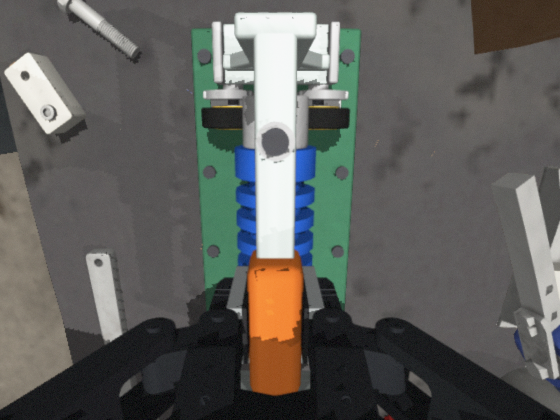

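Emit:
apply_moves([
  [0, 0, 0, 0.0003, 0.0003, -0.006, 1],
  [0, 0, 0, 0, 0, -0.006, 1],
  [0, 0, 0, 0, 0, -0.005, 1],
  [0, 0, 0, 0, 0, 0, 1],
  [0, 0, 0, 0, 0, 0, 1],
])

```text
time_s: 20.9
tcp_pos: [0.4595, -0.2731, 0.1062]
ee_rot: [0.799, 0.601, 0.0, -0.004]
wrist_force: [-0.3, 0.9, -3.5]
finger_gap: 0.0194
```

```bash
python3 pl.py wrist23
```

```text
20.9 tcp [ 0.4595 -0.2731  0.1062] x 0.517 y -0.1359 toolx az 73.91 d [-0.005   0.0067 -1.    ] tooly z -0.0067 F [-0.3  0.9 -3.5] gap 0.0194 q [-0.1   0.48  0.74  2.02 -0.44  0.82  0.61]
```

Emit:
apply_moves([
  [0, 0, 0, 0, -0.0002, -0.0015, 1],
  [0, 0, 0, 0, 0, 0, 1],
  [0, 0, 0, 0, 0, -0.0015, 1],
  [0, 0, 0, 0, 0, 0, 1],
])

```text
time_s: 21.35
tcp_pos: [0.4595, -0.2732, 0.1033]
ee_rot: [0.799, 0.601, 0.0, -0.004]
wrist_force: [-0.9, 0.6, -4.5]
finger_gap: 0.0192
```

Emit:
apply_moves([
  [0, 0, 0, 0, 0, -0.001, 1],
  [0, 0, 0, 0, 0, 0, 1],
  [0, 0, 0, 0, 0, -0.001, 1],
  [0, 0, 0, 0, 0, 0, 1],
])

```text
time_s: 21.75
tcp_pos: [0.4595, -0.2732, 0.1013]
ee_rot: [0.799, 0.601, 0.0, -0.004]
wrist_force: [-0.2, -0.3, -4.3]
finger_gap: 0.0192
```

Teeth are dropping in freely (no contact force, 3 mm below rib-contact height).

Emit:
apply_moves([
  [0, 0, 0, 0, 0, -0.001, 1],
  [0, 0, 0, 0, 0, 0, 1],
  [0, 0, 0, 0, 0, -0.001, 1],
  [0, 0, 0, 0, 0, 0, 1],
])

```text
time_s: 22.15
tcp_pos: [0.4595, -0.2732, 0.0993]
ee_rot: [0.799, 0.601, 0.0, -0.004]
wrist_force: [-1.0, -0.6, -4.2]
finger_gap: 0.0191
```

```bash
python3 pl.py wrist24
```

```text
22.15 tcp [ 0.4595 -0.2732  0.0993] x 0.517 y -0.136 toolx az 73.91 d [-0.0048  0.0068 -1.    ] tooly z -0.0065 F [-1.  -0.6 -4.2] gap 0.0191 q [-0.09  0.49  0.73  2.02 -0.45  0.8   0.62]
```

View pics/wrist24.png

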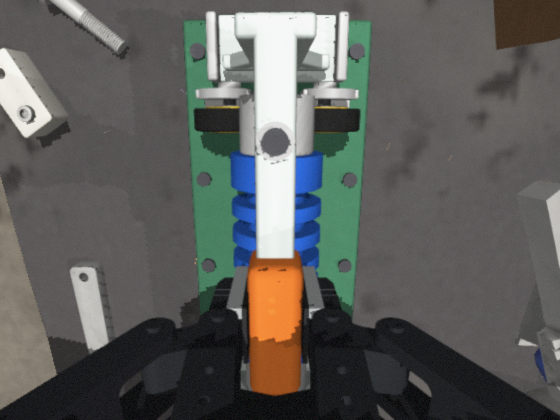

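Emit:
apply_moves([
  [0, 0, 0, 0, 0, -0.0007, 1],
  [0, 0, 0, 0, 0, 0, 1],
  [0, 0, 0, 0, 0, -0.0007, 1],
  [0, 0, 0, 0, 0, 0, 1],
])

```text
time_s: 22.6
tcp_pos: [0.4596, -0.2733, 0.0985]
ee_rot: [0.799, 0.601, 0.0, -0.004]
wrist_force: [-1.4, 1.8, 3.6]
finger_gap: 0.0193
```

Emit:
apply_moves([
  [0, 0, 0, 0, 0, 0, 0.45],
  [0, 0, 0, 0, 0, 0, 0.35],
  [0, 0, 0, 0, 0, 0, 0.2],
  [0, 0, 0, 0, 0, 0, -0.1],
  [0, 0, 0, 0, 0, 0, -0.5],
])

```text
time_s: 23.1
tcp_pos: [0.4597, -0.2733, 0.098]
ee_rot: [0.799, 0.601, 0.0, -0.004]
wrist_force: [-0.3, 0.1, 0.3]
finger_gap: 0.06
```

```bash
python3 pl.py wrist25
```

```text
23.1 tcp [ 0.4597 -0.2733  0.098 ] x 0.5172 y -0.136 toolx az 73.92 d [-0.0045  0.0065 -1.    ] tooly z -0.0061 F [-0.3  0.1  0.3] gap 0.06 q [-0.09  0.49  0.72  2.02 -0.45  0.8   0.62]
```

View pics/wrist25.png

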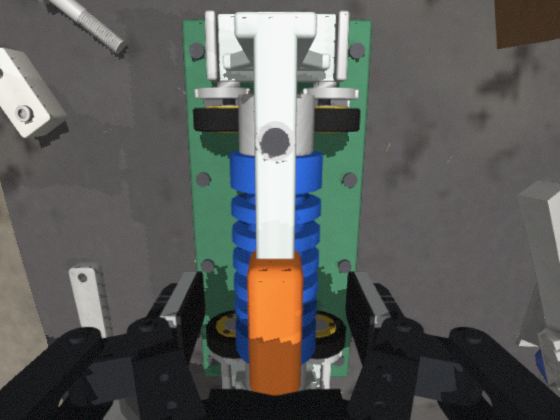

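Emit:
apply_moves([
  [0, 0, 0, 0, 0, 0.01, -0.6],
  [0, 0, 0, 0, 0, 0.03, -0.6],
  [0, 0, 0, 0, 0, 0.04, -0.8],
  [0, 0, 0, 0, 0, 0.045, -1],
  [0, 0, 0, 0, 0, 0.04, -1],
])

```text
time_s: 23.65
tcp_pos: [0.4594, -0.2738, 0.2657]
ee_rot: [0.799, 0.601, 0.0, -0.003]
wrist_force: [1.4, 0.9, 0.1]
finger_gap: 0.0859
```

Emit:
apply_moves([
  [7, -2, 0, 0, -0.04, 0, -1],
  [7, -2, 0, 0, -0.04, 0, -1],
  [7, -2, 0, 0, -0.03, 0, -1],
  [7, -2, 0, 0, -0.02, 0, -1],
  [0, 0, 0, 0, 0, 0, -1],
])

```text
time_s: 24.15
tcp_pos: [0.4542, -0.4078, 0.2605]
ee_rot: [0.778, 0.577, 0.195, -0.154]
wrist_force: [-0.3, -0.4, -0.6]
finger_gap: 0.0853
```

```bash
python3 pl.py wrist26
python3 - <<'E'
from st import *
save('side','side26'); save('scene','scene26'); crop('side26',250,200,350,330,5,'s26'); crop('scene26',280,220,400,330,5,'c26')
E
```

```text
24.15 tcp [ 0.4542 -0.4078  0.2605] x 0.549 y -0.2668 toolx az 72.94 d [ 0.1258  0.4643 -0.8767] tooly z -0.014 F [-0.3 -0.4 -0.6] gap 0.0853 q [ 0.39  0.58  0.73  1.54 -0.7   1.59  0.96]
```

View pics/wrist26.png

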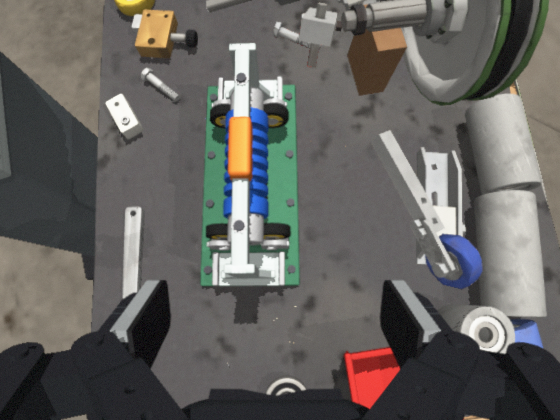

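View pics/s26.png

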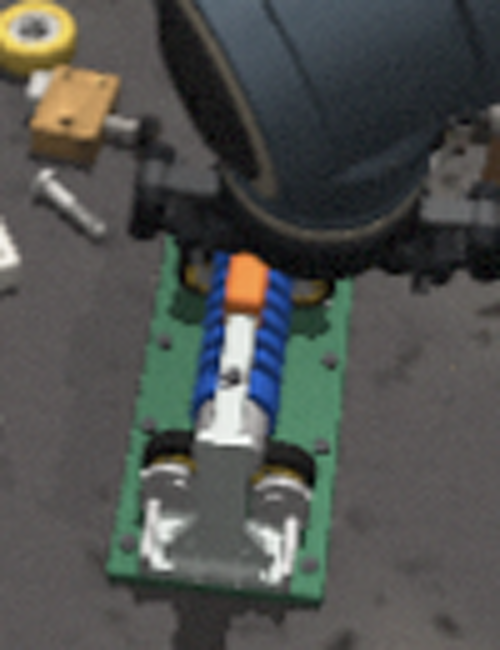

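View pics/c26.png

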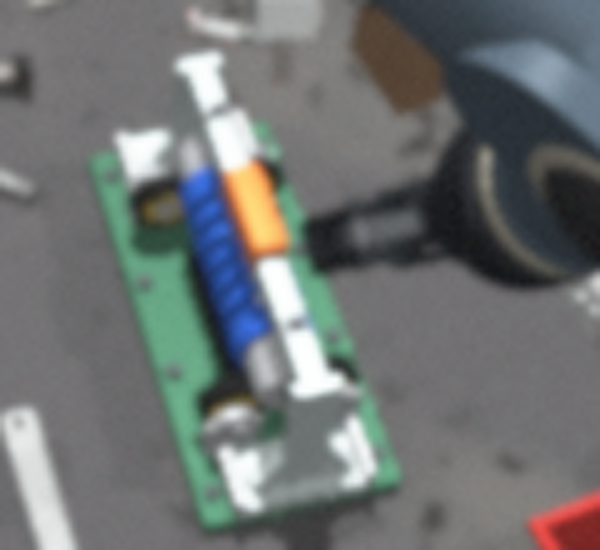

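Run:
```python
from st import *
s=load('wrist26'); A=onz(s,241,45,.118);B=onz(s,240,271,.118); a=np.radians(74); ry=np.array([np.cos(a),np.sin(a),0]); rx=np.array([np.sin(a),-np.cos(a),0])
print('bar ends',A.round(4),B.round(4),'len',np.linalg.norm(A-B),'mid x,y',((A+B)/2)@rx,((A+B)/2)@ry,'az',np.degrees(np.arctan2(*(A-B)[1::-1])))
s0=load('side0'); s1=load('side26'); d=np.abs(s0['color'][205:262,230:285].astype(int)-s1['color'][205:262,230:285]).mean(); print('bystander diff',d)
print(finish_job())
```

```text
bar ends [ 0.4854 -0.1768  0.118 ] [ 0.4275 -0.3848  0.118 ] len 0.21591206155056164 mid x,y 0.5161290865143877 -0.1440818196764278 az 74.43408515660022
bystander diff 6.735353535353536
the job is handed in; nothing more can be done
None
```

The roller is lying on the four wheels and the comb stands home over it. I handed the job in at about 24 s of the 64 s allowed; the simulator gave no verdict.

- **Roller:** I gripped it upright with the tool tilted about 55°, carried it over the heap while turning it level, and lowered it in 1 mm steps. The wheels took it with about 8 N of force change, and I let go. Afterwards it was about 0.6–1.2 mm off the rest's centre line, with its middle about 1 mm off along the rest.
- **Comb:** I measured the tooth position from a tilted close-up and re-measured the groove position above the rest; the two groove measurements agreed to 0.2 mm. It went down with no contact force through the height where teeth on the ribs would have stopped it. It met the seats at 20 mm above its starting height, which matches home, with about 8 N of force change. The fingers then opened and backed away.

**Last checks:**
- The pictures show the foot I could see best between its lips, the comb standing over the roller, and the roller still centred.
- Measured roughly from the last wrist picture, the bar lies within 0.5° of the rest's direction and about 1 mm off in x.
- That picture puts the bar's middle about 6 mm off the rest's centre along y. From the grip I had estimated about 2 mm, so the two disagree. It also read the bar 4 mm short, so I put the difference down to roughly picked end points, and both values are inside the limit.
- I did not measure the wheel angles; the pictures show no sign of rolling.
- The slide block and nylon block look unmoved, but my numeric picture comparison for them was inconclusive because the arm's shadow and the gripper overlap that area.

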